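# Stow the measuring cup in the rice cooker

## Task

Put the rice cooker's loose measuring cup away inside it: press the release key on the sloping front panel so that the lid springs open, set the cup down upright on the floor of the pot (lower it in, do not drop it), then push the lid down until it snaps shut and stays shut. Do not knock over or shift the jar, the can or the carton.

Things in the scene. Friction and masses are not known exactly. Their poses are not given: they have to be found in the camera images.
- cooker: White round rice cooker, 200 mm across, 160 high; stands firm. Origin on the worktop under the pot's axis, z up; front (chin, key) towards its -x, hinge towards +x. Rim under the lid 117 mm up. Pot: inner diameter 150 mm, open at the rim, floor 28 mm up. Chin: to x = -140 mm, 110 wide, its top sloping 45 degrees. Hinge block to x = +128.
- lid (a joint): Lid angle, rad: 0 shut and latched, 1.95 fully open (leaning 22 degrees back from upright). A spring always pushes it open (about 1 N at the front edge); once unlatched it swings up by itself in about 1 s. Shut it by pushing it round from behind, then down; the latch resists with 5 to 10 N over the last 10 mm and catches at about 0. It can be pressed slightly past shut, to -0.015.
- button (a joint): Travel of the release key, m: 0 out, 0.008 fully in. Sprung: 1.6 N to start, 4.4 N fully in; the latch lets go after 4 to 5 mm. It springs back out when let go.
- button_face (a point): Centre of the outer face of the release key, a grey bar 44 mm wide (cooker's y) and 24 along the slope, 9 mm proud. Its z points out of the panel: forward (cooker's -x) and up, 45 degrees; press along -z. The lid's lip overhangs it (lower edge 32 mm higher, 4 mm further forward, 90 wide), so reach it with the tool slanted 30 to 50 degrees, coming down from the front.
- lid_hinge (a point): Middle of the lid's hinge axis (along the cooker's y): 105 mm behind the pot's axis (cooker's +x), 117 mm above the worktop. The point turns with the lid; shut, its axes are the cooker's. The lid's grey round steam vent is at this end.
- lid_push (a point): Place to push on the lid's outer (top) face, on the middle line: 165 mm from the hinge axis towards the front and 40 mm above it when shut. Turns with the lid; its z points out of the outer face. The lid's front edge is 231 mm from the hinge axis; the lid is about 42 mm thick.
- pot_floor (a point): Centre of the pot's flat floor, 28 mm above the worktop.
- cup: White plastic measuring cup, 72 mm high, 49 mm across at the foot and 56 mm at the rim, wall 2.5 mm, standing upright on the worktop; about 45 g. Origin: centre of its underside, z up. A flat tab handle (16 mm wide, 4 mm thick) sticks out from the rim towards its own +x, to 48 mm from the axis, 66 mm up.
- jar: Lidded glass jar without handle, 60 mm across, 80 mm high; origin at its underside. Leave it alone.
- can: Food can, 74 mm across, 110 mm high; origin at its underside. Leave it alone.
- carton: Cardboard carton 75 x 200 x 70 mm high, long along its y; origin at its underside. Leave it alone.
Mind the look-alikes: they are no part of the job. What is shaped like the cup but turquoise is not meant.

How it is judged:
By the outcome, as a careful person would: the job done as asked, in the order asked, and still so for the second after the job is handed in, with the robot touching nothing.
It also fails if it takes over 72 s, if anything falls off the work surface, if the arm or the gripper's body presses on something with over 40 N, if the wrist force passes 120 N, or if a joint passes its speed limit or range.

## Robot

A 6-joint arm with a two-finger parallel gripper is mounted at the origin on the work surface. World frame = base frame: x ahead of the robot, y to its left, z up, the work surface at z = 0. Lengths are in m, angles in degrees, forces in N, time in s.
With the tool pointing down it reaches from about 0.25 to 0.725 m from the base axis. Payload 9.7 kg.
Tool frame: the origin (TCP) lies midway between the tips of the shut fingers; the grasp point (between the pads) lies 19 mm behind it; x points along the fingers, y is the direction in which the jaws open and shut, and the axes are right-handed (so a half turn about x gives the same grasp; the last joint's range is limited). The gripper opens to 85 mm and grips with 20 to 120 N. Pads are 22 mm wide; open, the fingers measure 114 mm over their backs; the gripper's body (76 mm by 85 mm) begins 54 mm behind the grasp point. The pads swing forward as they close: fully open they stand 13 mm farther back than shut.
Start: joints at [-65.546, 4.979, 10.078, 95.1, 0, 90], TCP at [0.228, -0.501, 0.205] pointing down, gripper open.
Joint ranges: [-179.16, 179.16], [-48.56, 103.87], [-65.8, 70.77], [-126.05, 130.52], [-82.76, 87.17], [-180, 180]. Speed limits (degrees/s): [127.2, 127.2, 147.25, 180, 180, 180].

## Interface

Orientations are given as [roll, pitch, yaw] about the fixed x, y, z axes, in that order (R = Rz(yaw) Ry(pitch) Rx(roll)).
In Python, from workcell import bot, cams gives the robot as it stands.
- The arm moves only by the tool apply_moves, never from a script. Its argument "commands" is a list of rows, each a list of 5 numbers: the shift along the tool's x, y, z in m, then the turn about the tool's x in rad, then the opening, from -1 (shut) to 1 (fully open). In form: [[tx, ty, tz, roll, hand], ...]. A call has 1 to 12 rows; each row is the pose to reach, as a shift and turn from the pose measured when the call began, along the tool's axes at that moment; what a row does not reach only later rows make up. A row lasts 1/10 s, in which the tool goes at most 50 mm and 8.59 degrees, less where a joint would pass 70% of its speed; a pose out of reach is approached as far as the arm can. A call with a gripper value outside its range is refused whole. The fingers move at their own pace and stop on an object; "newtons" is the grip in N (left out, the last holds). Time passes only in rows, so rows that repeat a pose let the fingers close. It gives the time, the measured TCP pose, the force and the opening at its end, in the units of the state.
- bot.get_obs(): the state, without advancing time (a new reading comes with each control period).
- cams.camera(name): name is "scene" or "top" or "wrist"; returns a dict with "frame" (400x640x3 uint8, blue, green, red), "depth" (400x640 float32, m along the optical axis (not along the pixel's ray), 0 where there is no reading), "camera_matrix" (3x3 intrinsics, pixels), "R" (3x3) and "t" (3): a world point X has camera coordinates R X + t; the wrist camera has in their place "mount" (4x4, takes a point from camera to tool coordinates, whose origin is the TCP and whose axes are the tool frame's). Camera axes: x right, y down, z forward; pixel columns grow to the right and rows downward; lengths in m; the calibration is good to about 2 mm. A picture is of the moment at which its call begins: read the wrist's pose just before it.
- bot.job_done(): hands the job in, once; it reports no verdict.
Trained networks look in the newest picture that a camera, given by its name, has taken for a name from the list of things; names that differ only in an ending like _2 or _b are one class to them, and where a whole thing is asked for, a point or a joint stands for the part that bears it (a point fixed in the world has none). Each returns a list of dicts, best first, with "confidence" (0 to 1); they miss things now and then, are a little off and sometimes report something else, mostly with a low value. They report only what shows in the picture. A call takes as long as a camera call. They do not tell look-alikes from the thing itself.
- cams.spot_in(name, camera): "rect" ([left, top, right, bottom] in pixels, round what is visible of it).
The state is a dict: "time": time; "q": joint angles; "qd": joint speeds; "joint_efforts": joint torques, N m; "ee_pos": TCP position; "tcp_rot": TCP orientation; "wrist_force": force on the tool from outside, world axes, zero at the start; "torque": the same for the moment, N m; "opening": finger opening in m.
Only numpy, scipy, OpenCV 4.12 (cv2) and the standard library are available. Lean on these libraries where they do the work, as an engineer would, in place of code of your own. Each camera call takes 0.05 s, during which the arm holds its last target. There are 200 camera calls.

## Working session

There is one attempt and no reset: what is moved stays moved. The work goes in short steps, Python scripts to look and compute and a tool call to move; the robot and the scene stay as the last step left them, time stands still between calls to the robot, and variables do not carry over. Pictures are saved under pics/ and viewed, about 8 in all and at most 12, crops included, and the job is handed in when it is done.

Besides the shell and the picture viewer there is one more tool, called after "Request:" as name([rows], argument=value, ...), one row to a line, values as JSON. apply_moves: Moves the arm, as the interface text tells. Its arguments: {"type":"object","properties":{"commands":{"type":"array"},"newtons":{"type":"number"}},"required":["commands"]}

```bash
ls; mkdir -p pics; cat > h.py <<'E'
import numpy as np, cv2
from scipy.spatial.transform import Rotation as Ro
from workcell import bot, cams
def look(n):
    o=bot.get_obs(); c=cams.camera(n)
    if 'mount' in c:
        T=np.eye(4);T[:3,:3]=Ro.from_euler('xyz',o['tcp_rot'],degrees=True).as_matrix();T[:3,3]=o['ee_pos']
        M=np.linalg.inv(T@np.array(c['mount']));c['R']=M[:3,:3];c['t']=M[:3,3]
    return c
def cloud(c):
    d=c['depth'];v,u=np.mgrid[:d.shape[0],:d.shape[1]];K=c['camera_matrix']
    P=np.stack([(u-K[0,2])/K[0,0]*d,(v-K[1,2])/K[1,1]*d,d],-1)
    P=(P-np.array(c['t']))@np.array(c['R']); P[d==0]=np.nan
    return P
def proj(c,X):
    p=np.array(c['camera_matrix'])@(np.array(c['R'])@np.array(X)+np.array(c['t']));return p[:2]/p[2]
E
python3 - <<'E'
from h import *
print(bot.get_obs())
ims=[]
for n in ['scene','top']:
    c=look(n);im=c['frame'].copy();P=cloud(c)
    print(n,'cam at',-np.array(c['R']).T@c['t'],'K',c['camera_matrix'][0])
    for k in ['cooker','cup','jar','can','carton','button','lid_hinge']:
        for r in cams.spot_in(k,n)[:3]:
            b=np.array(r['rect']).astype(int); cv2.rectangle(im,b[:2].tolist(),b[2:].tolist(),(0,0,255),1);cv2.putText(im,k,(int(b[0]),int(b[1])-2),0,.4,(255,0,0),1)
            m=b.reshape(2,2).mean(0).astype(int);print(k,b,round(r['confidence'],2),P[m[1],m[0]].round(3))
    cv2.imwrite(f'pics/{n}0.png',im)
E
```

```text
pics
{'time': 0.0, 'q': array([-6.55448515e+01,  5.01014565e+00,  1.00357734e+01,  9.51005238e+01,
       -1.39175861e-03,  9.00010425e+01]), 'qd': array([-0.04614124,  0.00794253, -0.14296985,  0.00859832, -0.04001388,
       -0.11212393]), 'joint_efforts': array([ 4.95183958e-04, -5.20389819e+01,  4.64805400e+01,  1.63322745e-02,
        1.36851977e-04, -2.29417441e-05]), 'ee_pos': array([ 0.22757324, -0.50041985,  0.20440407]), 'tcp_rot': array([-88.93437952,  89.92509103, 115.51972742]), 'wrist_force': array([ 0.37130488,  0.40799996, -0.78736043]), 'torque': array([ 0.04916594, -0.03201125,  0.01576478]), 'opening': 0.08549295784639663}
scene cam at [ 1.22179382 -0.07979978  0.63116319] K [402.01274601   0.         319.45844137]
cooker [291 146 424 249] 0.73 [ 0.642 -0.009  0.148]
cup [141 225 185 272] 0.81 [ 0.702 -0.374  0.066]
cup [196 198 232 239] 0.76 [ 0.617 -0.296  0.066]
cup [198 238 238 282] 0.69 [ 0.724 -0.267  0.059]
jar [226 150 253 190] 0.86 [ 0.44  -0.273  0.06 ]
can [245 259 292 327] 0.86 [ 0.828 -0.16   0.1  ]
carton [357 261 483 342] 0.58 [0.817 0.092 0.069]
carton [298 142 422 214] 0.32 [ 0.593 -0.     0.156]
lid_hinge [297 141 418 215] 0.56 [ 0.593 -0.006  0.156]
top cam at [ 0.4507138  -0.05891133  1.1898586 ] K [431.57878197   0.         320.61008617]
cooker [243 188 346 269] 0.71 [ 0.546 -0.008  0.164]
cup [421 171 450 199] 0.95 [ 0.691 -0.391  0.006]
cup [385 167 410 186] 0.92 [ 0.714 -0.285  0.005]
cup [397 209 426 227] 0.91 [ 0.595 -0.321  0.014]
jar [385 275 413 297] 0.76 [ 0.413 -0.274  0.079]
carton [218 121 298 170] 0.73 [0.775 0.1   0.074]
carton [240 189 344 268] 0.65 [ 0.547 -0.003  0.158]
lid_hinge [240 189 343 269] 0.79 [ 0.544 -0.     0.16 ]
```

```bash
python3 - <<'E'
import cv2
a=cv2.imread('pics/scene0.png')[120:350,120:500];b=cv2.imread('pics/top0.png')[90:320,190:470]
cv2.imwrite('pics/a.png',cv2.resize(a,None,fx=2.1,fy=2.1)); cv2.imwrite('pics/b.png',cv2.resize(b,None,fx=2.5,fy=2.5))
E
```

```text
(no output)
```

View pics/a.png

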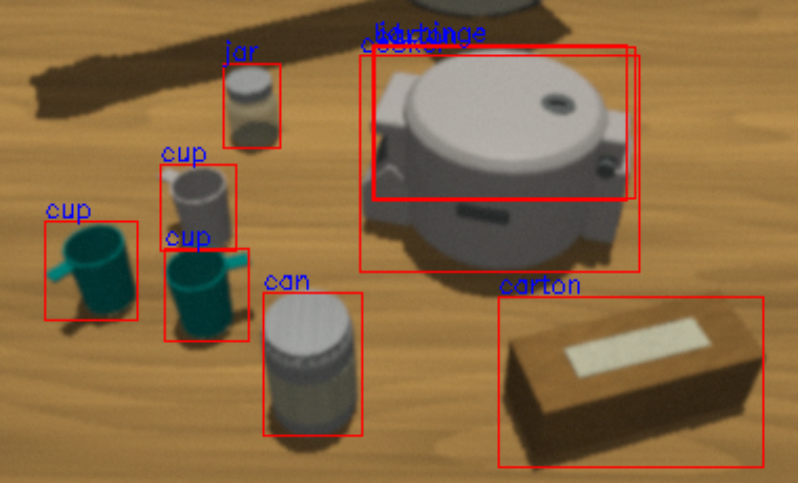

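View pics/b.png

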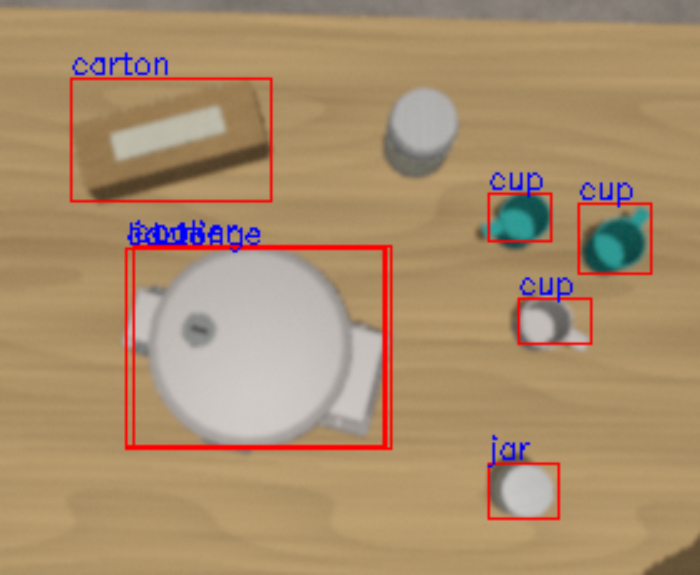

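Scene view: white cup behind two turquoise look-alikes (white at about crop 200,205). Top view: the white cup is at crop (545,322), with its tab pointing right and down. The cooker's chin points right (world -y) and its vent and hinge point left (+y).

```bash
python3 - <<'E'
from h import *
def circ(p):
    A=np.c_[2*p,np.ones(len(p))];s=np.linalg.lstsq(A,(p**2).sum(1),rcond=None)[0];return s[:2],np.sqrt(s[2]+s[:2]@s[:2])
for n in ['top','scene']:
    c=look(n);P=cloud(c);im=c['frame'].astype(int)
    near=lambda x,y,r:np.hypot(P[...,0]-x,P[...,1]-y)<r
    z=P[...,2]
    m=near(.54,-.01,.2)&(z>.12)&(z<.19); q=P[m]
    print(n,'lid n',m.sum(),'zmax',np.percentile(q[:,2],[50,95]))
    if n=='top':
        (cx,cy),r=cv2.minEnclosingCircle(q[q[:,2]>.145][:,:2].astype(np.float32)); print('lid circle',cx,cy,r)
        o=q[np.hypot(q[:,0]-cx,q[:,1]-cy)>.107][:,:2]; 
    # things outside the 105 circle, height .02-.13
        for nm,lo,hi in [('chin',.03,.115),('mid',.115,.15)]:
            mm=near(cx,cy,.16)&~near(cx,cy,.108)&(z>lo)&(z<hi)&(P[...,0]<.66); qq=P[mm]
            a=np.degrees(np.arctan2(qq[:,1]-cy,qq[:,0]-cx)); h,e=np.histogram(a,bins=np.arange(-180,181,15)); print(nm,[(int(e[i]),int(h[i])) for i in range(len(h)) if h[i]])
            print([ (int(e[i]),np.nanmedian(qq[(a>=e[i])&(a<e[i+1])],0).round(3).tolist()) for i in range(len(h)) if h[i]>5])
        g=im.sum(-1); mm=near(cx,cy,.085)&(g<g[near(cx,cy,.05)].mean()*.75); v=P[mm].mean(0);print('vent',v,mm.sum(),'yaw',np.degrees(np.arctan2(v[1]-cy,v[0]-cx)))
    white=(abs(im[...,0]-im[...,2])<40)
    m=near(.60,-.31,.07)&(z>.055)&(z<.085)&white; q=P[m]; print('cup rim',m.sum(),q.mean(0) if len(q) else 0, circ(q[:,:2]), np.percentile(q[:,2],[50,90]))
    hcol=(abs(im[...,0]-im[...,2])>60); 
    for nm,x,y in [('t1',.72,-.28),('t2',.70,-.38),('jar',.42,-.27),('can',.82,-.17)]:
        q=P[near(x,y,.07)&(z>.05)]; print(nm,q.min(0).round(3),q.max(0).round(3))
E
```

```text
top lid n 5908 zmax [0.15621437 0.16102096]
lid circle 0.5526865124702454 0.014827529899775982 0.11015358567237854
chin [(-180, 2), (-150, 1), (-135, 96), (-120, 39), (-105, 35), (-90, 37), (60, 10), (75, 8), (90, 8)]
[(-135, [0.475, -0.09, 0.078]), (-120, [0.496, -0.119, 0.063]), (-105, [0.534, -0.128, 0.063]), (-90, [0.572, -0.13, 0.071]), (60, [0.606, 0.117, 0.112]), (75, [0.557, 0.131, 0.113]), (90, [0.549, 0.127, 0.112])]
mid [(-150, 4), (-135, 71), (-120, 170), (-105, 160), (-90, 86), (-75, 1), (60, 9), (75, 11), (90, 1)]
[(-135, [0.485, -0.086, 0.138]), (-120, [0.505, -0.1, 0.138]), (-105, [0.537, -0.109, 0.139]), (-90, [0.561, -0.107, 0.138]), (60, [0.592, 0.117, 0.144]), (75, [0.56, 0.123, 0.142])]
vent [0.5615014  0.05338033 0.15930794] 98 yaw 77.12101391268442
cup rim 162 [ 0.58303185 -0.31219992  0.06847741] (array([ 0.58294138, -0.30539023]), np.float64(0.028096868450905164)) [0.06961964 0.07377162]
t1 [ 0.673 -0.308  0.05 ] [ 0.727 -0.233  0.077]
t2 [ 0.647 -0.414  0.05 ] [ 0.715 -0.351  0.079]
jar [ 0.387 -0.301  0.05 ] [ 0.44  -0.248  0.086]
can [ 0.753 -0.202  0.05 ] [ 0.825 -0.13   0.116]
scene lid n 5877 zmax [0.15298161 0.15720853]
cup rim 352 [ 0.58751457 -0.30494193  0.06413869] (array([ 0.58909297, -0.30488463]), np.float64(0.027497340259797644)) [0.06516898 0.06971821]
t1 [ 0.673 -0.307  0.05 ] [ 0.73  -0.233  0.073]
t2 [ 0.648 -0.415  0.05 ] [ 0.717 -0.351  0.073]
jar [ 0.389 -0.305  0.05 ] [ 0.444 -0.248  0.081]
can [ 0.759 -0.204  0.05 ] [ 0.831 -0.13   0.111]
```

```bash
cat >> h.py <<'E'
def delta(X):
    o=bot.get_obs();R=Ro.from_euler('xyz',o['tcp_rot'],degrees=True).as_matrix()
    return (R.T@(np.array(X)-o['ee_pos'])).round(4)
def axes():
    return Ro.from_euler('xyz',bot.get_obs()['tcp_rot'],degrees=True).as_matrix().round(3)
E
python3 - <<'E'
from h import *
print(axes()); print(delta([.50,-.27,.36]))
c=look('wrist');print(np.array(c['mount']).round(3),c['camera_matrix'])
c=look('top');P=cloud(c);z=P[...,2]
cx,cy=.5527,.0148
# lid top circle vs height, chin and lip rects
near=np.hypot(P[...,0]-.55,P[...,1])<.2
for lo,hi in [(.150,.17),(.145,.17)]:
    q=P[near&(z>lo)&(z<hi)][:,:2].astype(np.float32);h=cv2.convexHull(q)[:,0];print(lo,cv2.minEnclosingCircle(q),cv2.minAreaRect(q))
q=P[near&(z>.03)&(z<.146)&(P[...,1]<-.07)&(P[...,0]<.64)];print('front',cv2.minAreaRect(q[:,:2].astype(np.float32)))
q2=q[q[:,2]<.11];print('low',cv2.minAreaRect(q2[:,:2].astype(np.float32)))
# cup handle
im=c['frame'].astype(int);m=(np.hypot(P[...,0]-.587,P[...,1]+.305)<.07)&(z>.05)&(abs(im[...,0]-im[...,2])<45);q=P[m];d=np.hypot(q[:,0]-.587,q[:,1]+.305);print('handle',q[d>.036].round(3)[:25])
E
```

```text
[[ 0.     0.414 -0.91 ]
 [-0.    -0.91  -0.414]
 [-1.     0.    -0.   ]]
[-0.1549 -0.0972 -0.3434]
[[-0.001 -0.28   0.96  -0.168]
 [ 1.    -0.     0.    -0.001]
 [ 0.     0.96   0.28  -0.072]
 [ 0.     0.     0.     1.   ]] [[345.44487745   0.         322.08547108]
 [  0.         345.44487745 197.46044541]
 [  0.           0.           1.        ]]
0.15 ((0.5502723455429077, 0.010815173387527466), 0.10356965661048889) ((0.550994336605072, 0.0031058937311172485), (0.19115905463695526, 0.19174151122570038), 34.70488357543945)
0.145 ((0.553781270980835, 0.013891528360545635), 0.10955119878053665) ((0.5493544340133667, 0.004085138440132141), (0.19698740541934967, 0.1972905993461609), 30.6495418548584)
front ((0.5369346141815186, -0.1053672730922699), (0.06456299126148224, 0.1426846981048584), 87.7811508178711)
low ((0.5228216052055359, -0.10554234683513641), (0.04664123058319092, 0.10985596477985382), 75.95819091796875)
handle [[ 0.573 -0.339  0.072]
 [ 0.571 -0.338  0.067]
 [ 0.571 -0.34   0.068]
 [ 0.571 -0.344  0.064]
 [ 0.571 -0.346  0.066]
 [ 0.568 -0.336  0.072]
 [ 0.568 -0.34   0.068]
 [ 0.568 -0.342  0.07 ]
 [ 0.565 -0.334  0.069]
 [ 0.566 -0.338  0.066]
 [ 0.565 -0.34   0.068]
 [ 0.566 -0.342  0.068]
 [ 0.563 -0.335  0.067]
 [ 0.563 -0.338  0.066]
 [ 0.563 -0.339  0.07 ]
 [ 0.56  -0.335  0.065]
 [ 0.561 -0.338  0.065]
 [ 0.56  -0.34   0.067]]
```

Request:
apply_moves([
  [-0.155, -0.097, -0.343, -0.15, -1],
  [-0.155, -0.097, -0.343, -0.3, -1],
  [-0.155, -0.097, -0.343, -0.45, -1],
  [-0.155, -0.097, -0.343, -0.6, -1],
  [-0.155, -0.097, -0.343, -0.75, -1],
  [-0.155, -0.097, -0.343, -0.9, -1],
  [-0.155, -0.097, -0.343, -1.05, -1],
  [-0.155, -0.097, -0.343, -1.2, -1],
  [-0.155, -0.097, -0.343, -1.35, -1],
  [-0.155, -0.097, -0.343, -1.5, -1],
  [-0.155, -0.097, -0.343, -1.65, -1],
  [-0.155, -0.097, -0.343, -1.8, -1],
])

```text
time: 2.2
ee_pos: [0.5, -0.2702, 0.36]
tcp_rot: [-136.2, 90.0, 171.8]
wrist_force: [-1.3, -0.0, 0.8]
opening: -0.0001
```

Request:
apply_moves([
  [0, 0, 0, -0.15, -1],
  [0, 0, 0, -0.3, -1],
  [0, 0, 0, -0.45, -1],
  [0, 0, 0, -0.6, -1],
  [0, 0, 0, -0.75, -1],
  [0, 0, 0, -0.9, -1],
  [0, 0, 0, -1.05, -1],
  [0, 0, 0, -1.2, -1],
  [0, 0, 0, -1.35, -1],
  [0, 0, 0, -1.5, -1],
  [0, 0, 0, -1.65, -1],
  [0, 0, 0, -1.8, -1],
])

```text
time: 3.4
ee_pos: [0.5, -0.2703, 0.36]
tcp_rot: [112.8, 90.0, 163.9]
wrist_force: [0.1, 0.4, -0.1]
opening: -0.0004
```

```bash
python3 - <<'E'
from h import *
o=bot.get_obs();print(o['time'],o['q'].round(1),o['ee_pos'],o['tcp_rot'])
R=axes();print(R,np.degrees(np.arctan2(R[1,2],R[0,2])),delta([.5,-.27,.36]))
E
```

```text
3.4 [-28.4  15.6  40.4 114.9  -0.  -79.5] [ 0.49999822 -0.27025118  0.36002501] [112.83914784  89.99759091 163.91330416]
[[-0.    -0.778  0.628]
 [ 0.     0.628  0.778]
 [-1.     0.    -0.   ]] 51.08960261794588 [0.     0.0002 0.0002]
```

Request:
apply_moves([
  [0, 0, 0, -0.15, -1],
  [0, 0, 0, -0.3, -1],
  [0, 0, 0, -0.435, -1],
  [0, 0, 0, -0.435, -1],
  [0, 0, 0, -0.435, -1],
])

```text
time: 3.9
ee_pos: [0.5, -0.2703, 0.36]
tcp_rot: [-165.6, 90.0, -89.8]
wrist_force: [-0.1, -0.4, 0.0]
opening: 0.0001
```

```bash
python3 - <<'E'
from h import *
c=look('wrist');cv2.imwrite('pics/w1.png',c['frame']);P=cloud(c);np.savez('w1.npz',P=P,f=c['frame'],R=c['R'],t=c['t'],K=c['camera_matrix'])
for k in ['button','cup']:
    for r in cams.spot_in(k,'wrist')[:3]:
        b=np.array(r['rect']).astype(int);m=b.reshape(2,2).mean(0).astype(int);print(k,b,round(r['confidence'],2),P[m[1],m[0]].round(4))
C,yaw=np.array([.551,.0035,0]),np.radians(76)
ux=np.array([np.cos(yaw),np.sin(yaw),0]);uy=np.array([-ux[1],ux[0],0])
q=P.reshape(-1,3)-C; L=np.c_[q@ux,q@uy,q[:,2]]
# profile on the middle line
m=(abs(L[:,1])<.012)&(L[:,0]<-.07)&(L[:,0]>-.17)
l=L[m];l=l[np.argsort(-l[:,2])]
for z in np.arange(.165,0,-.005):
    s=l[(l[:,2]<z)&(l[:,2]>=z-.005)]
    if len(s):print(round(z-.0025,4),len(s),s[:,0].min().round(4),np.median(s[:,0]).round(4))
E
```

```text
cup [231 112 275 165] 0.91 [ 0.5992 -0.3056  0.0013]
cup [164 156 211 208] 0.85 [ 0.7188 -0.2661  0.0041]
cup [132  82 207 128] 0.66 [ 0.6964 -0.3805  0.0209]
0.0625 11 -0.1306 -0.1297
0.0575 13 -0.1333 -0.132
0.0525 4 -0.1334 -0.1332
0.0475 7 -0.1344 -0.1336
0.0425 6 -0.1348 -0.1344
0.0375 13 -0.1346 -0.1343
0.0325 20 -0.1348 -0.1338
0.0275 17 -0.1343 -0.134
0.0225 16 -0.1344 -0.134
0.0175 15 -0.1335 -0.133
0.0025 40 -0.1694 -0.1522
```

View pics/w1.png

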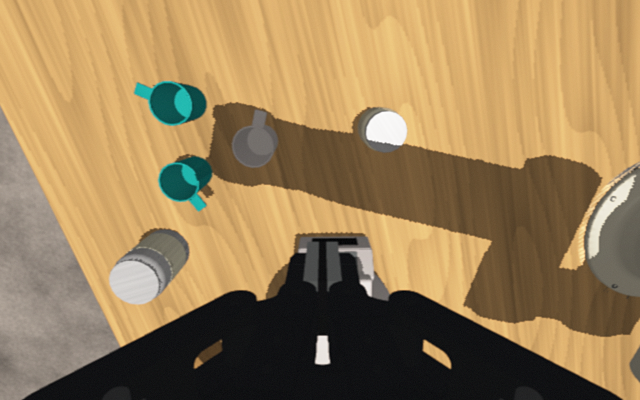

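Wrist view: the chin slot with the grey key sits around (330,245), partly hidden by the fingers. The white cup, grey in shadow, is at (255,145) with its tab pointing up. I'll move aside and lower for a clear view of the chin.

Request:
apply_moves([
  [0.12, 0.07, -0.06, 0, -1],
  [0.12, 0.07, -0.06, 0, -1],
  [0.12, 0.07, -0.06, 0, -1],
  [0.12, 0.07, -0.06, 0, -1],
  [0.12, 0.07, -0.06, 0, -1],
  [0.12, 0.07, -0.06, 0, -1],
])

```text
time: 4.65
ee_pos: [0.4186, -0.3117, 0.2423]
tcp_rot: [-109.0, 89.8, -33.2]
wrist_force: [0.1, -0.5, 0.6]
opening: -0.0003
```

```bash
cat > prof.py <<'E'
from h import *
c=look('wrist');P=cloud(c);f=c['frame']
cv2.imwrite('pics/w2.png',f)
for k in ['button','cooker']:
    for r in cams.spot_in(k,'wrist')[:3]:
        b=np.array(r['rect']).astype(int);print(k,b,round(r['confidence'],2))
q=P.reshape(-1,3)
# chin vertical front face: line fit
C=np.array([.551,.0035,0]);yaw=np.radians(76)
for it in range(3):
    ux=np.array([np.cos(yaw),np.sin(yaw),0]);uy=np.array([-ux[1],ux[0],0]);d=q-C;L=np.c_[d@ux,d@uy,d[:,2]]
    m=(L[:,2]>.012)&(L[:,2]<.042)&(abs(L[:,0]+.137)<.01)&(abs(L[:,1])<.07)
    s=np.polyfit(L[m,1],L[m,0],1);print('face n',m.sum(),s,'y range',np.percentile(L[m,1],[1,99]),'yaw',np.degrees(yaw)); yaw-=np.arctan(s[0])
for z in np.arange(.165,.03,-.005):
    s=L[(abs(L[:,1])<.015)&(L[:,0]<-.05)&(L[:,0]>-.17)&(L[:,2]<z)&(L[:,2]>=z-.005)]
    if len(s):print(round(z-.0025,4),len(s),np.percentile(s[:,0],[2,50,98]).round(4))
E
python3 prof.py
```

```text
button [139 175 209 242] 0.72
cooker [314 335 329 363] 0.61Traceback (most recent call last):
  File "prof.py", line 13, in <module>
    s=np.polyfit(L[m,1],L[m,0],1);print('face n',m.sum(),s,'y range',np.percentile(L[m,1],[1,99]),'yaw',np.degrees(yaw)); yaw-=np.arctan(s[0])
    raise TypeError("expected non-empty vector for x")
TypeError: expected non-empty vector for x
```

View pics/w2.png

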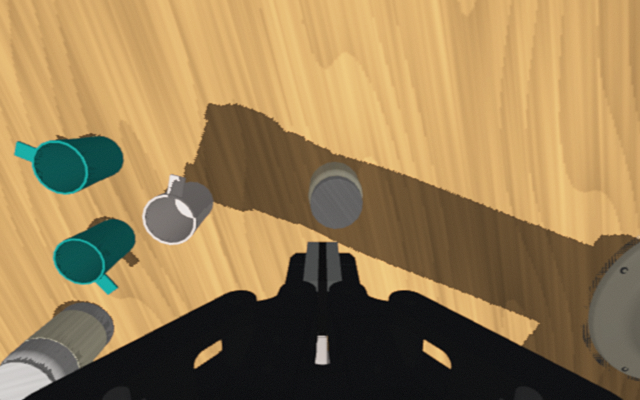

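Looking towards its +z side, the camera's view of the cooker is blocked by the gripper. I'll turn 90 degrees so that the cooker appears at image right.

```bash
python3 - <<'E'
from h import *
print(delta([.60,-.24,.30]))
E
```

```text
[-0.0576 -0.1583  0.1135]
```

Request:
apply_moves([
  [-0.058, -0.158, 0.113, 0.15, -1],
  [-0.058, -0.158, 0.113, 0.3, -1],
  [-0.058, -0.158, 0.113, 0.45, -1],
  [-0.058, -0.158, 0.113, 0.6, -1],
  [-0.058, -0.158, 0.113, 0.75, -1],
  [-0.058, -0.158, 0.113, 0.9, -1],
  [-0.058, -0.158, 0.113, 1.05, -1],
  [-0.058, -0.158, 0.113, 1.2, -1],
  [-0.058, -0.158, 0.113, 1.35, -1],
  [-0.058, -0.158, 0.113, 1.5, -1],
  [-0.058, -0.158, 0.113, 1.57, -1],
  [-0.058, -0.158, 0.113, 1.57, -1],
])

```text
time: 6.0
ee_pos: [0.6005, -0.24, 0.301]
tcp_rot: [-16.9, 89.7, -31.0]
wrist_force: [0.0, -0.2, -0.2]
opening: -0.0002
```

```bash
sed -i "s/pics\/w2/pics\/w3/" prof.py; python3 prof.py
```

```text
button [413  37 429  82] 0.64
face n 405 [-0.00676216 -0.13309727] y range [-0.05199362  0.05367622] yaw 76.0
face n 405 [-2.39562815e-06 -1.33094221e-01] y range [-0.05110339  0.05456915] yaw 76.38743753188814
face n 405 [-8.48697313e-10 -1.33094221e-01] y range [-0.05110307  0.05456946] yaw 76.38757479127055
0.1575 854 [-0.0784 -0.0593 -0.0504]
0.1525 1104 [-0.09   -0.0787 -0.059 ]
0.1475 307 [-0.0955 -0.0921 -0.0882]
0.1425 170 [-0.0976 -0.0959 -0.0935]
0.1375 1024 [-0.122  -0.1089 -0.0962]
0.1325 202 [-0.1239 -0.1224 -0.0972]
0.1275 55 [-0.1241 -0.1237 -0.1232]
0.1225 39 [-0.1241 -0.1236 -0.1232]
0.0925 1 [-0.115 -0.115 -0.115]
0.0875 151 [-0.1193 -0.1165 -0.1145]
0.0825 183 [-0.1239 -0.1208 -0.1174]
0.0775 136 [-0.1269 -0.1253 -0.1223]
0.0675 74 [-0.1284 -0.1259 -0.1248]
0.0625 113 [-0.1309 -0.1286 -0.1262]
0.0575 91 [-0.1328 -0.1315 -0.129 ]
0.0525 29 [-0.133  -0.1326 -0.1321]
0.0475 55 [-0.134  -0.1332 -0.1323]
0.0425 25 [-0.1339 -0.1336 -0.1333]
0.0375 24 [-0.1339 -0.1336 -0.1334]
0.0325 20 [-0.1339 -0.1337 -0.1334]
```

View pics/w3.png

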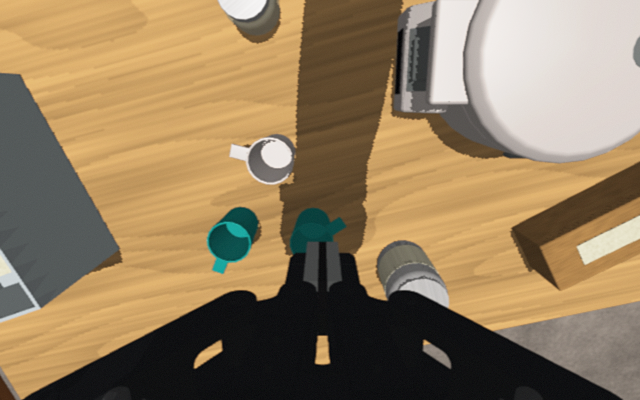

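Wrist view: the chin is at (420,60) with the grey key in its black slot at (418,60). Its lower edge shows just beyond the lip, and the white cup is at (270,160). The moves cannot tilt the tool, so I'll check the fingers' silhouette to see whether a vertical finger can reach the exposed front strip of the key.

```bash
cat > grip.py <<'E'
from h import *
o=bot.get_obs();R=axes();c=look('scene');P=cloud(c)
T=(P-o['ee_pos'])@Ro.from_euler('xyz',o['tcp_rot'],degrees=True).as_matrix()
m=(np.abs(T[...,1])<.12)&(np.abs(T[...,2])<.08)&(T[...,0]>-.2)&(T[...,0]<.03)&(P[...,2]>.12)
t=T[m]
for x in np.arange(.01,-.16,-.01):
    s=t[(t[:,0]<x)&(t[:,0]>=x-.01)]
    if len(s):print(round(x-.005,3),len(s),'y',s[:,1].min().round(3),s[:,1].max().round(3),'gap',(s[s[:,1]<0,1].max() if (s[:,1]<0).any() else 9).round(3),(s[s[:,1]>0,1].min() if (s[:,1]>0).any() else 9).round(3),'z',s[:,2].min().round(3),s[:,2].max().round(3))
E
python3 grip.py
```

```text
-0.025 24 y -0.007 0.007 gap -0.001 0.001 z -0.005 0.013
-0.035 98 y -0.013 0.014 gap -0.0 0.0 z -0.007 0.014
-0.045 109 y -0.014 0.014 gap -0.0 0.0 z -0.004 0.014
-0.055 114 y -0.014 0.014 gap -0.0 0.0 z -0.006 0.015
-0.065 114 y -0.024 0.024 gap -0.0 0.002 z -0.003 0.016
-0.075 288 y -0.038 0.036 gap -0.002 0.002 z -0.01 0.016
-0.085 303 y -0.044 0.045 gap -0.002 0.004 z -0.014 0.019
-0.095 367 y -0.052 0.052 gap -0.0 0.003 z -0.014 0.02
-0.105 393 y -0.061 0.06 gap -0.0 0.0 z -0.011 0.021
-0.115 546 y -0.062 0.062 gap -0.0 0.0 z -0.012 0.023
-0.125 427 y -0.053 0.053 gap -0.0 0.0 z -0.003 0.023
-0.135 434 y -0.041 0.042 gap -0.0 0.0 z -0.006 0.022
-0.145 251 y -0.038 0.039 gap -0.001 0.0 z -0.007 0.015
-0.155 299 y -0.03 0.038 gap -0.0 0.0 z -0.013 0.04
```

Request:
apply_moves([
  [0, 0, 0, 0, 1],
  [0, 0, 0, 0, 1],
  [0, 0, 0, 0, 1],
  [0, 0, 0, 0, 1],
  [0, 0, 0, 0, 1],
  [0, 0, 0, 0, 1],
  [0, 0, 0, 0, 1],
], newtons=60)

```text
time: 6.9
ee_pos: [0.6, -0.2402, 0.3006]
tcp_rot: [-19.3, 89.8, -33.3]
wrist_force: [-0.5, -0.2, 0.1]
opening: 0.0853
```

```bash
python3 grip.py
```

```text
-0.035 15 y -0.044 0.05 gap -0.042 0.043 z -0.007 0.01
-0.045 117 y -0.057 0.056 gap -0.042 0.042 z -0.011 0.014
-0.055 157 y -0.057 0.057 gap -0.042 0.042 z -0.01 0.014
-0.065 161 y -0.057 0.057 gap -0.042 0.043 z -0.009 0.015
-0.075 142 y -0.058 0.06 gap -0.042 0.043 z -0.01 0.015
-0.085 283 y -0.073 0.074 gap -0.037 0.037 z -0.009 0.017
-0.095 456 y -0.074 0.075 gap -0.001 0.001 z -0.013 0.021
-0.105 569 y -0.074 0.073 gap -0.0 0.0 z -0.016 0.02
-0.115 481 y -0.071 0.072 gap -0.0 0.0 z -0.017 0.022
-0.125 593 y -0.07 0.07 gap -0.0 0.0 z -0.013 0.023
-0.135 723 y -0.069 0.069 gap -0.001 0.0 z -0.011 0.022
-0.145 345 y -0.066 0.067 gap -0.0 0.001 z -0.011 0.015
-0.155 302 y -0.03 0.038 gap -0.0 0.0 z -0.015 0.04
```

```bash
python3 - <<'E'
from h import *
o=bot.get_obs();R=Ro.from_euler('xyz',o['tcp_rot'],degrees=True).as_matrix()
c=look('scene');s=4
p=proj(c,o['ee_pos']);u0,v0=int(p[0])-80,int(p[1])-95
im=cv2.resize(c['frame'][v0:v0+130,u0:u0+160],None,fx=s,fy=s,interpolation=cv2.INTER_CUBIC)
for l,col in [([0,0,0],(0,0,255)),([-.013,.0425,0],(0,255,0)),([-.013,-.0425,0],(0,255,0)),([-.013,.0425,.011],(255,255,0)),([-.032,.0425,.011],(255,0,255))]:
    q=(proj(c,o['ee_pos']+R@np.array(l))-[u0,v0])*s; cv2.circle(im,(int(q[0]),int(q[1])),3,col,-1)
cv2.imwrite('pics/g.png',im)
E
```

```text
(no output)
```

View pics/g.png

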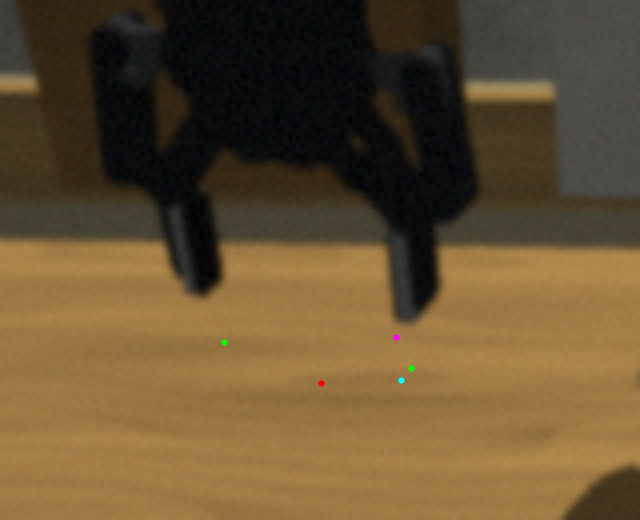

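```bash
python3 - <<'E'
from h import *
print(delta([.5105,-.1565,.1]))
R=axes();print(np.degrees(np.arctan2(R[1,2],R[0,2])))
E
```

```text
[ 0.2002  0.0599 -0.1077]
-13.93901435965887
```

Request:
apply_moves([
  [0, 0.06, -0.108, -0.15, -1],
  [0, 0.06, -0.108, -0.3, -1],
  [0, 0.06, -0.108, -0.45, -1],
  [0.05, 0.06, -0.108, -0.6, -1],
  [0.1, 0.06, -0.108, -0.75, -1],
  [0.15, 0.06, -0.108, -0.9, -1],
  [0.2, 0.06, -0.108, -1.05, -1],
  [0.2, 0.06, -0.108, -1.2, -1],
  [0.2, 0.06, -0.108, -1.35, -1],
  [0.2, 0.06, -0.108, -1.5, -1],
  [0.2, 0.06, -0.108, -1.577, -1],
  [0.2, 0.06, -0.108, -1.577, -1],
])

```text
time: 8.2
ee_pos: [0.5102, -0.1564, 0.1002]
tcp_rot: [-109.1, 89.8, -32.7]
wrist_force: [-0.5, 0.4, -0.9]
opening: -0.0005
```

Request:
apply_moves([
  [0.04, 0, 0, 0, -1],
  [0.065, 0, 0, 0, -1],
  [0.075, 0, 0, 0, -1],
  [0.08, 0, 0, 0, -1],
  [0.08, 0, 0, 0, -1],
])

```text
time: 8.7
ee_pos: [0.5107, -0.1566, 0.0206]
tcp_rot: [-108.3, 89.8, -31.9]
wrist_force: [0.1, 0.5, 0.5]
opening: 0.0002
```

```bash
python3 - <<'E'
from h import *
R=axes();print(np.degrees(np.arctan2(R[1,2],R[0,2])),bot.get_obs()['ee_pos'],bot.get_obs()['q'].round(1));print(R)
E
sed 's/>.12)/>.005)/' grip.py > g2.py; python3 g2.py
```

```text
76.40843956160612 [ 0.5106569  -0.15657138  0.02060916] [-17.    3.1 -12.4  74.3  -0.1 -93.4]
[[ 0.004 -0.972  0.235]
 [-0.002  0.235  0.972]
 [-1.    -0.004 -0.001]]Traceback (most recent call last):
  File "g2.py", line 8, in <module>
    if len(s):print(round(x-.005,3),len(s),'y',s[:,1].min().round(3),s[:,1].max().round(3),'gap',(s[s[:,1]<0,1].max() if (s[:,1]<0).any() else 9).round(3),(s[s[:,1]>0,1].min() if (s[:,1]>0).any() else 9).round(3),'z',s[:,2].min().round(3),s[:,2].max().round(3))
                                                                                                                                                           ^^^^^^^^^^^^^^^^^^^^^^^^^^^^^^^^^^^^^^^^^^^^^^^^^^^^^^
AttributeError: 'int' object has no attribute 'round'
```

Request:
apply_moves([
  [0.008, 0, 0, 0, -1],
  [0.014, 0, 0, 0, -1],
  [0.018, 0, 0, 0, -1],
  [0.0195, 0, 0, 0, -1],
  [0.021, 0, 0, 0, -1],
])

```text
time: 9.25
ee_pos: [0.5111, -0.1567, 0.0001]
tcp_rot: [-105.4, 89.7, -29.0]
wrist_force: [0.2, 0.0, 0.2]
opening: -0.0001
```

Request:
apply_moves([
  [0.002, 0, 0, 0, -1],
  [0.004, 0, 0, 0, -1],
  [0.004, 0, 0, 0, -1],
])

```text
time: 9.55
ee_pos: [0.511, -0.1567, -0.0042]
tcp_rot: [-106.4, 89.7, -30.0]
wrist_force: [0.6, 0.2, 0.3]
opening: -0.0001
```

Request:
apply_moves([
  [0.003, 0, 0, 0, -1],
  [0.006, 0, 0, 0, -1],
  [0.008, 0, 0, 0, -1],
  [0.008, 0, 0, 0, -1],
])

```text
time: 9.95
ee_pos: [0.5107, -0.1566, -0.0126]
tcp_rot: [-108.7, 89.8, -32.3]
wrist_force: [0.1, 0.2, 1.1]
opening: -0.0001
```

Request:
apply_moves([
  [0.002, 0, 0, 0, -1],
  [0.004, 0, 0, 0, -1],
  [0.004, 0, 0, 0, -1],
])

```text
time: 10.25
ee_pos: [0.5106, -0.1566, -0.0169]
tcp_rot: [-109.9, 89.8, -33.5]
wrist_force: [0.2, -1.1, 0.9]
opening: 0.0
```

Request:
apply_moves([
  [0.002, 0, 0, 0, -1],
  [0.004, 0, 0, 0, -1],
  [0.004, 0, 0, 0, -1],
])

```text
time: 10.55
ee_pos: [0.5104, -0.1565, -0.0213]
tcp_rot: [-112.8, 89.8, -36.4]
wrist_force: [-1.1, -0.3, -0.4]
opening: -0.0001
```

```bash
sed 's/>.12)/>-.05)/; s/else 9/else np.float64(9)/g' grip.py > g2.py; python3 g2.py | head -12; python3 - <<'E'
from h import *
c=look('scene');P=cloud(c);o=bot.get_obs()
q=proj(c,[.51,-.157,.0]);u0,v0=int(q[0])-80,int(q[1])-80
im=cv2.resize(c['frame'][v0:v0+130,u0:u0+160],None,fx=4,fy=4,interpolation=cv2.INTER_CUBIC)
for l,col in [(o['ee_pos'],(0,0,255)),([.5104,-.1565,0],(0,255,0))]:
    q=(proj(c,l)-[u0,v0])*4; cv2.circle(im,(int(q[0]),int(q[1])),3,col,-1)
cv2.imwrite('pics/g3.png',im)
E
```

```text
-0.015 2039 y -0.12 0.112 gap -0.0 0.0 z -0.08 0.08
-0.025 747 y -0.12 0.118 gap -0.0 0.003 z -0.08 0.08
-0.035 77 y -0.059 0.003 gap -0.004 0.0 z -0.011 0.079
-0.045 106 y -0.058 0.004 gap -0.004 0.003 z -0.01 0.08
-0.055 101 y -0.059 0.005 gap -0.003 0.003 z -0.008 0.079
-0.065 88 y -0.059 0.011 gap -0.005 0.002 z 0.008 0.08
-0.075 140 y -0.06 0.027 gap -0.0 0.0 z -0.012 0.08
-0.085 123 y -0.058 0.038 gap -0.015 0.007 z -0.011 0.078
-0.095 171 y -0.058 0.046 gap -0.003 0.001 z -0.011 0.078
-0.105 165 y -0.061 0.049 gap -0.004 0.003 z -0.017 0.078
-0.115 157 y -0.064 0.015 gap -0.008 0.004 z -0.012 0.077
-0.125 138 y -0.057 0.016 gap -0.001 0.003 z -0.021 0.077
```

View pics/g3.png

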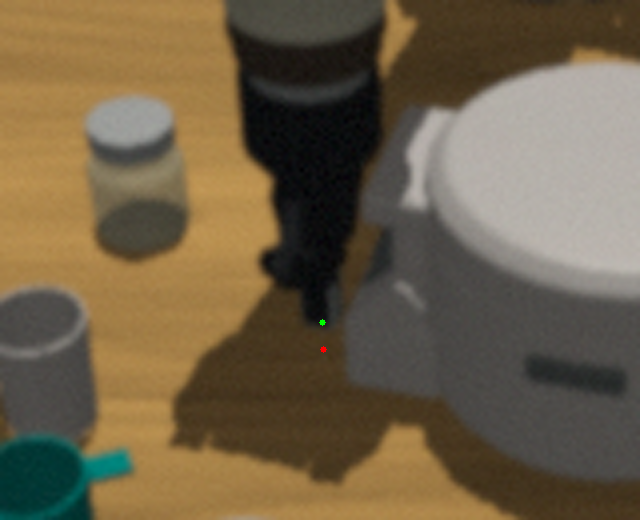

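Request:
apply_moves([
  [0.001, 0, 0, 0, -1],
  [0.002, 0, 0, 0, -1],
  [0.002, 0, 0, 0, -1],
])

```text
time: 10.95
ee_pos: [0.5105, -0.1566, -0.0231]
tcp_rot: [-112.7, 89.8, -36.3]
wrist_force: [-0.1, -0.4, 0.3]
opening: 0.0
```

Request:
apply_moves([
  [0.001, 0, 0, 0, -1],
  [0.002, 0, 0, 0, -1],
  [0.002, 0, 0, 0, -1],
])

```text
time: 11.25
ee_pos: [0.5103, -0.1565, -0.0254]
tcp_rot: [-115.2, 89.8, -38.7]
wrist_force: [-0.9, 0.2, -0.1]
opening: -0.0002
```

Request:
apply_moves([
  [0.001, 0, 0, 0, -1],
  [0.002, 0, 0, 0, -1],
  [0.002, 0, 0, 0, -1],
])

```text
time: 11.55
ee_pos: [0.5105, -0.1566, -0.0262]
tcp_rot: [-109.7, 89.8, -33.2]
wrist_force: [-4.7, 1.2, 11.0]
opening: 0.0003
```

Request:
apply_moves([
  [-0.03, 0, -0.01, 0, -1],
  [-0.06, 0, -0.01, 0, -1],
  [-0.098, 0, -0.01, 0, -1],
  [-0.098, 0, -0.01, 0, -1],
])

```text
time: 11.95
ee_pos: [0.5103, -0.167, 0.0772]
tcp_rot: [-99.6, 89.4, -23.1]
wrist_force: [1.1, 0.3, -0.3]
opening: 0.0002
```

```bash
python3 - <<'E'
from h import *
d=np.load('w1.npz');P=d['P'];b=P[20:80,250:600].reshape(-1,3);print('w1 table z',np.nanmedian(b[:,2]))
for n in ['scene','top']:
    P=cloud(look(n));m=(np.hypot(P[...,0]-.4,P[...,1]+.1)<.05)&(abs(P[...,2])<.03);print(n,'table z',np.median(P[m][:,2]))
print(bot.get_obs()['ee_pos'])
E
```

```text
w1 table z -0.001206181462734501
scene table z -0.002162950149075969
top table z 0.000918602963186571
[ 0.5084652  -0.16632498  0.07259921]
```

Request:
apply_moves([
  [0.015, 0, 0, 0, -1],
  [0.0286, 0, 0, 0, -1],
  [0.0286, 0, 0.01, 0, -1],
  [0.0286, 0, 0.02, 0, -1],
  [0.0286, 0, 0.025, 0, -1],
  [0.0286, 0, 0.025, 0, -1],
])

```text
time: 12.65
ee_pos: [0.5149, -0.1411, 0.0443]
tcp_rot: [-102.8, 89.7, -26.3]
wrist_force: [-0.2, -0.4, -0.7]
opening: 0.0004
```

```bash
cat >> h.py <<'E'
C0=np.array([.551,.0035,0]);Y=np.radians(76.39);F=np.array([[np.cos(Y),np.sin(Y),0],[-np.sin(Y),np.cos(Y),0],[0,0,1]])
def loc():
    o=bot.get_obs();R=Ro.from_euler('xyz',o['tcp_rot'],degrees=True).as_matrix()
    print('t',round(o['time'],2),'local tcp',(F@(o['ee_pos']-C0)).round(4),'F',(F@o['wrist_force']).round(1),'toolaxes in local\n',(F@R).round(4))
E
python3 -c "
from h import *
loc()"
```

```text
t 12.65 local tcp [-0.1491  0.001   0.0443] F [-0.5  0.1 -0.7] toolaxes in local
 [[-0.0013 -0.0022  1.    ]
 [-0.0059  1.      0.0022]
 [-1.     -0.0059 -0.0014]]
```

Request:
apply_moves([
  [0, 0, 0.003, 0, -1],
  [0, 0, 0.006, 0, -1],
  [0, 0, 0.006, 0, -1],
])

```text
time: 12.95
ee_pos: [0.5165, -0.1351, 0.0445]
tcp_rot: [-101.9, 89.6, -25.4]
wrist_force: [-0.0, -0.1, 0.1]
opening: -0.0001
```

Request:
apply_moves([
  [0, 0, 0.0015, 0, -1],
  [0, 0, 0.003, 0, -1],
  [0, 0, 0.003, 0, -1],
])

```text
time: 13.25
ee_pos: [0.5165, -0.135, 0.0446]
tcp_rot: [-136.7, 89.5, -60.3]
wrist_force: [-5.1, -16.9, 0.4]
opening: -0.0003
```

The gripper above the finger touches the lid's lip (17 N, rigid) before the finger reaches the key, so a vertical finger cannot press it, and the moves cannot slant the tool. The cup's own flat tab sticks out 20 mm and can reach under the lip. So I'll grasp the cup first, press the key with its tab, then set the cup in the pot. First I'll back off and refine the cup pose.

Request:
apply_moves([
  [-0.05, 0, -0.04, 0, 1],
  [-0.1, 0, -0.08, 0, 1],
  [-0.15, 0, -0.1, 0, 1],
  [-0.2, 0, -0.1, 0, 1],
  [-0.2, 0, -0.1, 0, 1],
  [-0.2, 0, -0.1, 0, 1],
  [-0.2, 0, -0.1, 0, 1],
])

```text
time: 13.95
ee_pos: [0.4923, -0.231, 0.2457]
tcp_rot: [-132.3, 89.4, -56.0]
wrist_force: [0.3, 0.0, -0.3]
opening: 0.0857
```

```bash
cat > cup.py <<'E'
from h import *
def fit(P,im,n):
    z=P[...,2];d=np.hypot(P[...,0]-.586,P[...,1]+.305)
    col=abs(im[...,0].astype(int)-im[...,2])<45
    q=P[(d<.06)&(z>.062)&(z<.085)&col]
    c=np.array([.586,-.305])
    for i in range(6):
        r=np.hypot(*(q[:,:2]-c).T);k=q[abs(r-.0275)<.006][:,:2]
        A=np.c_[2*k,np.ones(len(k))];s=np.linalg.lstsq(A,(k**2).sum(1),rcond=None)[0];c=s[:2]
    r=np.hypot(*(q[:,:2]-c).T);h=q[r>.036][:,:2].mean(0)-c
    print(n,len(k),c.round(4),'r',np.sqrt(s[2]+c@c).round(4),'rim z',np.median(q[:,2]).round(4),'tab',np.degrees(np.arctan2(h[1],h[0])).round(1))
d=np.load('w1.npz');fit(d['P'],d['f'],'w1')
for n in ['wrist','top','scene']:
    c=look(n);fit(cloud(c),c['frame'],n)
    for r in cams.spot_in('cup',n)[:3]: print(np.array(r['rect']).astype(int),round(r['confidence'],2))
loc();print(bot.get_obs()['q'].round(1),delta([.586,-.305,.12]))
E
python3 cup.py
```

```text
w1 431 [ 0.5861 -0.3007] r 0.027 rim z 0.0684 tab -118.7
wrist 870 [ 0.5859 -0.3004] r 0.0269 rim z 0.0679 tab -118.7
[185  77 251 155] 0.84
[ 50  32 159  98] 0.62
top 36 [ 0.5873 -0.2997] r 0.026 rim z 0.0713 tab nan
[382 166 407 191] 0.92
[419 174 449 195] 0.64
[221 123 298 169] 0.3
scene 205 [ 0.5899 -0.3011] r 0.0265 rim z 0.0669 tab -118.7
[140 223 187 269] 0.9
[194 199 231 235] 0.86
[197 237 237 282] 0.74
t 14.25 local tcp [-0.2411  0.0025  0.2444] F [0.4 0.3 0.4] toolaxes in local
 [[-6.4e-03 -3.0e-04  1.0e+00]
 [-4.8e-03  1.0e+00  2.0e-04]
 [-1.0e+00 -4.8e-03 -6.4e-03]]
[ -24.9    4.7   14.2   99.2   -0.3 -101.3] [ 0.1252 -0.1085 -0.0497]cup.py:10: RuntimeWarning: Mean of empty slice.
  r=np.hypot(*(q[:,:2]-c).T);h=q[r>.036][:,:2].mean(0)-c
  ret = um.true_divide(
```

Request:
apply_moves([
  [0, -0.108, -0.045, 0.145, 1],
  [0, -0.108, -0.045, 0.29, 1],
  [0, -0.108, -0.045, 0.435, 1],
  [0, -0.108, -0.045, 0.58, 1],
  [0, -0.108, -0.045, 0.725, 1],
  [0, -0.108, -0.045, 0.87, 1],
  [0, -0.108, -0.045, 1.015, 1],
  [0, -0.108, -0.045, 1.16, 1],
  [0, -0.108, -0.045, 1.305, 1],
  [0, -0.108, -0.045, 1.45, 1],
  [0, -0.108, -0.045, 1.595, 1],
  [0, -0.108, -0.045, 1.7, 1],
])

```text
time: 15.45
ee_pos: [0.5861, -0.2991, 0.2445]
tcp_rot: [-50.4, 89.6, -71.7]
wrist_force: [-0.3, -0.4, -0.3]
opening: 0.0853
```

Request:
apply_moves([
  [0, 0, 0, 0.145, 1],
  [0, 0, 0, 0.29, 1],
  [0, 0, 0, 0.435, 1],
  [0, 0, 0, 0.58, 1],
  [0, 0, 0, 0.725, 1],
  [0, 0, 0, 0.87, 1],
  [0, 0, 0, 1.015, 1],
  [0, 0, 0, 1.16, 1],
  [0, 0, 0, 1.305, 1],
  [0, 0, 0, 1.45, 1],
  [0, 0, 0, 1.595, 1],
  [0, 0, 0, 1.7, 1],
])

```text
time: 16.65
ee_pos: [0.5861, -0.2989, 0.2439]
tcp_rot: [41.5, 89.6, -77.6]
wrist_force: [-0.1, 0.1, 0.4]
opening: 0.0856
```

```bash
python3 - <<'E'
from h import *
R=axes();print(bot.get_obs()['time'],np.degrees(np.arctan2(R[1,2],R[0,2])),bot.get_obs()['q'].round(1));print(R,delta([.586,-.3005,.13]))
E
```

```text
16.65 -119.02676629176753 [-26.9  22.1  34.9 102.6  -0.3  92.1]
[[ 0.001  0.874 -0.485]
 [-0.006 -0.485 -0.874]
 [-1.     0.004  0.005]] [0.1139 0.0002 0.0009]
```

Request:
apply_moves([
  [0.05, 0, 0, 0, 1],
  [0.1, 0, 0, 0, 1],
  [0.14, 0, 0, 0, 1],
  [0.17, 0, 0, 0, 1],
  [0.2, 0, 0, 0, 1],
  [0.22, 0, 0, 0, 1],
  [0.238, 0, 0, 0, 1],
  [0.238, 0, 0, 0, 1],
  [0.238, 0, 0, 0, 1],
])

```text
time: 17.55
ee_pos: [0.5862, -0.3001, 0.0059]
tcp_rot: [35.5, 89.6, -83.5]
wrist_force: [0.2, -0.6, 0.8]
opening: 0.0853
```

```bash
python3 - <<'E'
from h import *
o=bot.get_obs();R=Ro.from_euler('xyz',o['tcp_rot'],degrees=True).as_matrix();print(o['ee_pos'],R.round(3))
c=look('scene');s=5
p=proj(c,[.586,-.30,.06]);u0,v0=int(p[0])-70,int(p[1])-60
cv2.imwrite('pics/s5.png',cv2.resize(c['frame'][v0:v0+110,u0:u0+140],None,fx=s,fy=s,interpolation=cv2.INTER_CUBIC))
E
```

```text
[ 0.58619534 -0.30013397  0.00589989] [[ 0.001  0.874 -0.485]
 [-0.006 -0.485 -0.874]
 [-1.     0.004  0.005]]
```

View pics/s5.png

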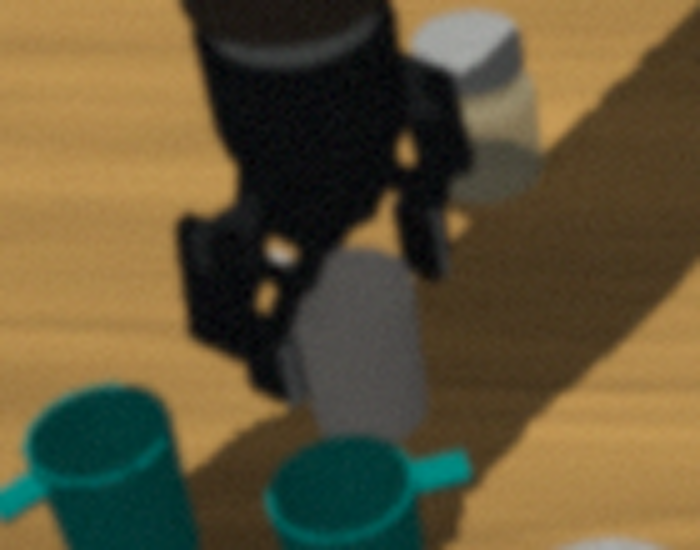

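Fingers straddle the white cup on both sides, with the teal cups clear. Closing.

Request:
apply_moves([
  [0, 0, 0, 0, -1],
  [0, 0, 0, 0, -1],
  [0, 0, 0, 0, -1],
  [0, 0, 0, 0, -1],
  [0, 0, 0, 0, -1],
  [0, 0, 0, 0, -1],
], newtons=80)

```text
time: 18.2
ee_pos: [0.5876, -0.3008, 0.0087]
tcp_rot: [58.6, 89.5, -60.5]
wrist_force: [-0.2, -0.2, 6.6]
opening: 0.054
```

Request:
apply_moves([
  [-0.03, 0, 0, 0, -1],
  [-0.08, 0, 0, 0, -1],
  [-0.13, 0, 0, 0, -1],
  [-0.17, 0, 0, 0, -1],
  [-0.17, 0, 0, 0, -1],
  [-0.17, 0, 0, 0, -1],
])

```text
time: 18.8
ee_pos: [0.5874, -0.2998, 0.1802]
tcp_rot: [66.0, 89.3, -53.0]
wrist_force: [-0.0, -0.1, -2.3]
opening: 0.0541
```

```bash
cat > held.py <<'E'
from h import *
# held cup in tool coords from scene/top depth
o=bot.get_obs();R=Ro.from_euler('xyz',o['tcp_rot'],degrees=True).as_matrix();print(o['time'],o['ee_pos'],o['opening'],np.degrees(np.arctan2(R[1,2],R[0,2])),o['q'].round(1))
for n in ['scene','wrist']:
    c=look(n);P=cloud(c);T=(P-o['ee_pos'])@R;im=c['frame'].astype(int)
    m=(abs(T[...,1])<.028)&(abs(T[...,2])<.06)&(T[...,0]>-.09)&(T[...,0]<.06)&(c['frame'].max(-1)>45)
    t=T[m]
    for x in np.arange(-.09,.06,.01):
        s=t[(t[:,0]>=x)&(t[:,0]<x+.01)]
        if len(s)>3:print(n,round(x,3),len(s),'y',s[:,1].min().round(3),s[:,1].max().round(3),'z',s[:,2].min().round(3),s[:,2].max().round(3))
cv2.imwrite('pics/h.png',look('wrist')['frame'])
E
python3 held.py
```

```text
18.8 [ 0.58737317 -0.29975503  0.18016826] 0.054128471448236244 -119.01964290894297 [-26.9  19.6  24.4  94.3  -0.3  92.1]
scene -0.08 5 y -0.028 0.027 z 0.008 0.012
scene -0.07 69 y -0.027 0.027 z -0.028 0.022
scene -0.06 213 y -0.027 0.027 z -0.03 0.043
scene -0.05 190 y -0.027 0.027 z -0.028 0.026
scene -0.04 148 y -0.027 0.026 z -0.028 0.025
scene -0.03 98 y -0.009 0.027 z -0.027 0.001
scene -0.02 114 y -0.018 0.028 z -0.027 0.01
scene -0.01 121 y -0.018 0.027 z -0.027 0.015
scene -0.0 104 y -0.011 0.027 z -0.027 0.011
wrist -0.07 1747 y -0.028 0.028 z -0.029 0.02
wrist -0.06 4903 y -0.028 0.028 z -0.029 0.025
wrist -0.05 3475 y -0.028 0.028 z -0.029 0.025
wrist -0.04 2755 y -0.028 0.028 z -0.028 0.024
wrist -0.03 2167 y -0.028 0.027 z -0.028 0.023
wrist -0.02 1707 y -0.024 0.023 z -0.027 0.022
wrist -0.01 1382 y -0.024 0.022 z -0.027 0.022
wrist -0.0 2386 y -0.023 0.022 z -0.026 0.021
wrist 0.01 39 y -0.022 0.019 z -0.026 0.02
```

```bash
python3 - <<'E'
from h import *
print(delta([.5023,-.1905,.18]));print(axes())
E
```

```text
[-0.0039 -0.1262 -0.0543]
[[ 0.002  0.874 -0.485]
 [-0.007 -0.485 -0.874]
 [-1.     0.005  0.005]]
```

Request:
apply_moves([
  [0, -0.126, -0.054, -0.145, -1],
  [0, -0.126, -0.054, -0.29, -1],
  [0, -0.126, -0.054, -0.435, -1],
  [0, -0.126, -0.054, -0.58, -1],
  [0, -0.126, -0.054, -0.725, -1],
  [0, -0.126, -0.054, -0.87, -1],
  [0, -0.126, -0.054, -1.015, -1],
  [0, -0.126, -0.054, -1.16, -1],
  [0, -0.126, -0.054, -1.305, -1],
  [0, -0.126, -0.054, -1.45, -1],
  [0, -0.126, -0.054, -1.595, -1],
  [0, -0.126, -0.054, -1.7, -1],
])

```text
time: 20.15
ee_pos: [0.5016, -0.1906, 0.1745]
tcp_rot: [-69.9, 89.7, -91.2]
wrist_force: [-0.6, -0.4, 0.0]
opening: 0.0544
```

Request:
apply_moves([
  [0, 0, 0, -0.145, -1],
  [0, 0, 0, -0.29, -1],
  [0, 0, 0, -0.435, -1],
  [0, 0, 0, -0.58, -1],
  [0, 0, 0, -0.725, -1],
  [0, 0, 0, -0.87, -1],
  [0, 0, 0, -1.015, -1],
  [0, 0, 0, -1.16, -1],
  [0, 0, 0, -1.305, -1],
  [0, 0, 0, -1.45, -1],
  [0, 0, 0, -1.595, -1],
  [0, 0, 0, -1.71, -1],
])

```text
time: 21.35
ee_pos: [0.501, -0.1904, 0.1731]
tcp_rot: [168.3, 89.7, -114.7]
wrist_force: [0.0, -0.7, -0.5]
opening: 0.0539
```

```bash
python3 held.py | grep -v wrist; python3 -c "
from h import *
loc()
print(delta(C0+F.T@np.array([-.2,.0017,.0217])))"
```

```text
21.35 [ 0.50099325 -0.190396    0.17308154] 0.053917391278081275 77.0237311318357 [-20.6   2.5   3.9  91.4  -0.3 -97.6]
scene -0.07 37 y -0.026 0.027 z -0.003 0.028
scene -0.06 163 y -0.028 0.026 z -0.02 0.048
scene -0.05 99 y -0.025 0.025 z -0.024 0.027
scene -0.04 73 y -0.025 0.024 z -0.023 0.026
scene -0.03 64 y -0.027 0.001 z -0.021 0.026
scene -0.02 98 y -0.028 0.001 z -0.024 0.026
scene -0.01 96 y -0.028 0.001 z -0.021 0.024
scene -0.0 87 y -0.027 0.001 z -0.022 0.024
scene 0.01 4 y -0.014 -0.0 z 0.019 0.023
t 21.5 local tcp [-0.2003  0.0028  0.1734] F [-0.4 -0.5 -0.3] toolaxes in local
 [[-5.6e-03 -2.7e-03  1.0e+00]
 [ 5.0e-04  1.0e+00  2.7e-03]
 [-1.0e+00  6.0e-04 -5.6e-03]]
[ 0.1517 -0.0012  0.0011]
```

Request:
apply_moves([
  [0.05, -0.001, 0, 0, -1],
  [0.1, -0.001, 0, 0, -1],
  [0.135, -0.001, 0, 0, -1],
  [0.151, -0.001, 0, 0, -1],
  [0.151, -0.001, 0.01, 0, -1],
  [0.151, -0.001, 0.02, 0, -1],
  [0.151, -0.001, 0.023, 0, -1],
  [0.151, -0.001, 0.023, 0, -1],
])

```text
time: 22.3
ee_pos: [0.5083, -0.1686, 0.0238]
tcp_rot: [-163.2, 89.7, -86.6]
wrist_force: [0.3, -0.8, -0.3]
opening: 0.0545
```

```bash
python3 - <<'E'
from h import *
loc()
c=look('scene');s=5
p=proj(c,[.52,-.13,.09]);u0,v0=int(p[0])-75,int(p[1])-50
cv2.imwrite('pics/s6.png',cv2.resize(c['frame'][v0:v0+100,u0:u0+150],None,fx=s,fy=s,interpolation=cv2.INTER_CUBIC))
E
```

```text
t 22.3 local tcp [-0.1773  0.001   0.0238] F [-0.7 -0.5 -0.3] toolaxes in local
 [[-0.0057 -0.0033  1.    ]
 [-0.0017  1.      0.0033]
 [-1.     -0.0017 -0.0057]]
```

View pics/s6.png

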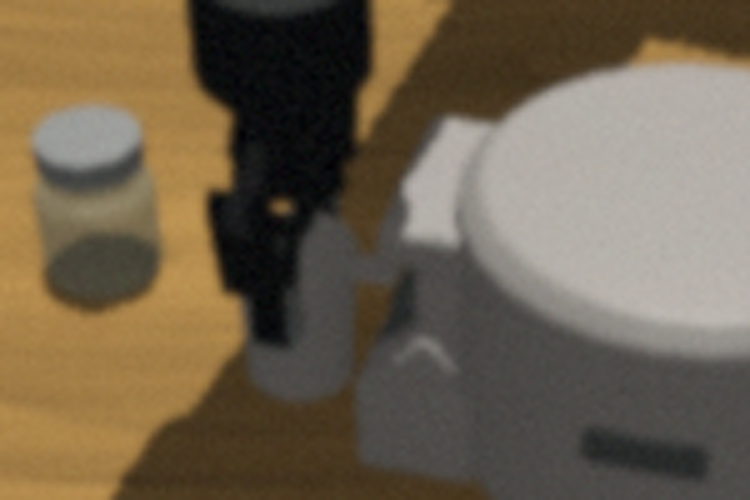

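The scene crop shows the cup upright in the fingers, with its tab at (375,265) reaching under the lip to the key. Pressing in steps.

Request:
apply_moves([
  [0, 0, 0.003, 0, -1],
  [0, 0, 0.006, 0, -1],
  [0, 0, 0.009, 0, -1],
  [0, 0, 0.009, 0, -1],
])

```text
time: 22.75
ee_pos: [0.5104, -0.16, 0.0238]
tcp_rot: [-162.2, 89.6, -85.7]
wrist_force: [-0.4, -1.6, 2.1]
opening: 0.0544
```

Request:
apply_moves([
  [0, 0, 0.002, 0, -1],
  [0, 0, 0.004, 0, -1],
  [0, 0, 0.004, 0, -1],
])

```text
time: 23.05
ee_pos: [0.5113, -0.1561, 0.0238]
tcp_rot: [-162.0, 89.6, -85.5]
wrist_force: [-0.7, -3.4, 0.7]
opening: 0.0542
```

```bash
python3 -c "
from h import *
loc()"
```

```text
t 23.05 local tcp [-0.1645  0.001   0.0238] F [-3.5 -0.2  0.7] toolaxes in local
 [[-0.0061 -0.0032  1.    ]
 [-0.002   1.      0.0032]
 [-1.     -0.002  -0.0061]]
```

Contact, with the key resisting at 3.5 N. Pushing on.

Request:
apply_moves([
  [0, 0, 0.002, 0, -1],
  [0, 0, 0.004, 0, -1],
  [0, 0, 0.004, 0, -1],
])

```text
time: 23.35
ee_pos: [0.5123, -0.1535, 0.0244]
tcp_rot: [-161.4, 89.5, -84.9]
wrist_force: [-4.3, -11.2, 5.7]
opening: 0.0538
```

```bash
cat > lid.py <<'E'
from h import *
loc()
P=cloud(look('scene'));q=(P.reshape(-1,3)-C0)@F.T
m=(abs(q[:,1])<.08)&(q[:,0]>-.14)&(q[:,0]<.25)&(q[:,2]>.1)
for lo in np.arange(-.13,.22,.03):
    s=q[m&(q[:,0]>=lo)&(q[:,0]<lo+.03)]
    if len(s)>3:print(lo.round(2),len(s),'zmax',np.percentile(s[:,2],97).round(3))
E
python3 lid.py
```

```text
t 23.35 local tcp [-0.1617  0.0007  0.0244] F [-11.9   1.5   5.7] toolaxes in local
 [[-0.0087 -0.0022  1.    ]
 [-0.0029  1.      0.0022]
 [-1.     -0.0029 -0.0087]]
-0.13 2684 zmax 0.464
-0.1 471 zmax 0.457
-0.07 364 zmax 0.117
-0.04 168 zmax 0.117
-0.01 130 zmax 0.117
0.02 208 zmax 0.117
0.05 495 zmax 0.117
0.08 452 zmax 0.121
0.11 987 zmax 0.214
0.14 1171 zmax 0.283
0.17 1354 zmax 0.328
0.2 203 zmax 0.326
```

The lid has sprung open. Backing off, lifting, and measuring the pot.

Request:
apply_moves([
  [0, 0, -0.02, 0, -1],
  [0, 0, -0.04, 0, -1],
  [-0.04, 0, -0.05, 0, -1],
  [-0.09, 0, -0.05, 0, -1],
  [-0.14, 0, -0.05, 0, -1],
  [-0.165, 0, -0.05, 0, -1],
  [-0.165, 0, -0.05, 0, -1],
])

```text
time: 24.1
ee_pos: [0.502, -0.2007, 0.1941]
tcp_rot: [-132.6, 89.3, -56.0]
wrist_force: [0.4, -0.2, -0.2]
opening: 0.0541
```

```bash
python3 held.py | grep -v wrist; python3 - <<'E'
from h import *
loc()
for n in ['top','scene']:
    c=look(n);P=cloud(c);q=(P-C0)@F.T;L=q.reshape(-1,3)
    rim=(np.hypot(L[:,0]-.004,L[:,1])<.12)&(L[:,2]>.105)&(L[:,2]<.13)
    fl=(np.hypot(L[:,0]-.004,L[:,1])<.09)&(L[:,2]<.045)&(L[:,2]>.015)
    f=L[fl];print(n,'floor n',len(f),f[:,2].mean() if len(f) else 0,'mid of bbox',(f.min(0)+f.max(0))/2 if len(f) else 0, np.ptp(f,axis=0) if len(f) else 0)
    r=L[rim];print('rim n',len(r),'bbox',r.min(0).round(3),r.max(0).round(3))
    # inner edge: rim points nearest to centre per angle
    a=np.arctan2(r[:,1],r[:,0]-.004);rho=np.hypot(r[:,1],r[:,0]-.004);E=[]
    for t in np.arange(-np.pi,np.pi,.2):
        k=(a>=t)&(a<t+.2)&(rho>.06)&(rho<.1)
        if k.sum()>2:
            i=np.percentile(rho[k],5);E.append([.004+i*np.cos(t+.1),i*np.sin(t+.1)])
    E=np.array(E);A=np.c_[2*E,np.ones(len(E))];s=np.linalg.lstsq(A,(E**2).sum(1),rcond=None)[0];print('inner circle',len(E),s[:2].round(4),np.sqrt(s[2]+s[:2]@s[:2]).round(4))
E
```

```text
24.1 [ 0.50204405 -0.20068489  0.19406552] 0.05406399141828418 76.53271652485532 [-21.6   2.8   6.6  93.2  -0.4 -98.1]
scene -0.07 43 y -0.025 0.028 z -0.007 0.028
scene -0.06 169 y -0.027 0.025 z -0.017 0.048
scene -0.05 111 y -0.027 0.026 z -0.023 0.027
scene -0.04 73 y -0.026 0.025 z -0.023 0.026
scene -0.03 71 y -0.028 -0.0 z -0.021 0.025
scene -0.02 101 y -0.028 -0.002 z -0.023 0.025
scene -0.01 98 y -0.028 0.006 z -0.022 0.024
scene -0.0 100 y -0.028 0.008 z -0.024 0.024
t 24.25 local tcp [-0.2099  0.0014  0.1885] F [ 0.7 -0.3 -2. ] toolaxes in local
 [[-0.0078 -0.0025  1.    ]
 [-0.0013  1.      0.0025]
 [-1.     -0.0013 -0.0078]]
top floor n 2433 0.030188687080097698 mid of bbox [0.0012359  0.00080406 0.03354444] [0.14833261 0.14781144 0.02218698]
rim n 2596 bbox [-0.11  -0.098  0.105] [0.114 0.101 0.13 ]
inner circle 32 [-0.0002  0.0019] 0.0754
scene floor n 723 0.031273133195810245 mid of bbox [-0.00517357  0.05347447  0.03459543] [0.12552821 0.05151856 0.02067105]
rim n 2865 bbox [-0.11  -0.1    0.105] [0.119 0.1   0.13 ]
inner circle 32 [ 0.0006 -0.0011] 0.075
```

Request:
apply_moves([
  [0, 0, 0.05, 0, -1],
  [0, 0, 0.1, 0, -1],
  [0, 0, 0.14, 0, -1],
  [0, 0, 0.175, 0, -1],
  [0, 0, 0.195, 0, -1],
  [0, 0, 0.205, 0, -1],
  [0, 0, 0.205, 0, -1],
  [0, 0, 0.205, 0, -1],
])

```text
time: 25.15
ee_pos: [0.5473, -0.0015, 0.1859]
tcp_rot: [174.8, 89.5, -108.6]
wrist_force: [0.1, -0.4, -0.6]
opening: 0.054
```

```bash
python3 -c "
from h import *
loc()
print(delta(C0+F.T@np.array([-.005,.001,.05])))"
```

```text
t 25.15 local tcp [-0.0057  0.0024  0.1859] F [-0.4 -0.2 -0.6] toolaxes in local
 [[-8.3e-03 -2.2e-03  1.0e+00]
 [ 7.0e-04  1.0e+00  2.2e-03]
 [-1.0e+00  8.0e-04 -8.3e-03]]
[ 0.1359 -0.0015  0.0019]
```

Request:
apply_moves([
  [0.03, -0.0015, 0.002, 0, -1],
  [0.06, -0.0015, 0.002, 0, -1],
  [0.09, -0.0015, 0.002, 0, -1],
  [0.115, -0.0015, 0.002, 0, -1],
  [0.13, -0.0015, 0.002, 0, -1],
  [0.138, -0.0015, 0.002, 0, -1],
  [0.141, -0.0015, 0.002, 0, -1],
  [0.144, -0.0015, 0.002, 0, -1],
  [0.144, -0.0015, 0.002, 0, -1],
])

```text
time: 26.05
ee_pos: [0.5494, -0.0011, 0.0425]
tcp_rot: [-177.7, 89.5, -101.2]
wrist_force: [-0.2, -0.5, -0.4]
opening: 0.054
```

Request:
apply_moves([
  [0.001, 0, 0, 0, -1],
  [0.002, 0, 0, 0, -1],
  [0.003, 0, 0, 0, -1],
  [0.003, 0, 0, 0, -1],
])

```text
time: 26.45
ee_pos: [0.5493, -0.0011, 0.0395]
tcp_rot: [-178.1, 89.5, -101.5]
wrist_force: [-0.1, -0.3, 0.1]
opening: 0.0541
```

Request:
apply_moves([
  [0.001, 0, 0, 0, -1],
  [0.002, 0, 0, 0, -1],
  [0.003, 0, 0, 0, -1],
  [0.003, 0, 0, 0, -1],
])

```text
time: 26.85
ee_pos: [0.5493, -0.0012, 0.0369]
tcp_rot: [-176.0, 89.5, -99.5]
wrist_force: [-2.3, -0.6, 3.3]
opening: 0.0543
```

Touchdown at the predicted height (3.3 N). Releasing partly and rising.

Request:
apply_moves([
  [0, 0, 0, 0, 0.6],
  [0, 0, 0, 0, 0.6],
  [0, 0, 0, 0, 0.6],
  [0, 0, 0, 0, 0.6],
  [-0.02, 0, 0, 0, 0.6],
  [-0.06, 0, 0, 0, 0.6],
  [-0.1, 0, 0, 0, 0.6],
  [-0.15, 0, 0, 0, 0.6],
  [-0.2, 0, 0, 0, 0.6],
  [-0.2, 0, 0, 0, 0.6],
])

```text
time: 27.85
ee_pos: [0.5515, 0.0004, 0.2443]
tcp_rot: [-118.1, 89.3, -41.6]
wrist_force: [0.6, 0.0, 0.5]
opening: 0.0679
```

```bash
python3 - <<'E'
from h import *
loc();print(bot.get_obs()['q'].round(1))
c=look('wrist');s=c['frame'];cv2.imwrite('pics/w7.png',s)
P=cloud(c);q=(P-C0)@F.T
z=q[...,2];m=(np.hypot(q[...,0],q[...,1])<.07)&(z>.09)&(z<.11);r=q[m];print('cup rim in pot',len(r),r.min(0).round(3),r.max(0).round(3))
for n in ['top']:
    P=cloud(look(n));L=(P-C0)@F.T
    m=(np.hypot(L[...,0],L[...,1])<.07)&(L[...,2]>.085)&(L[...,2]<.115);r=L[m];print(n,len(r),r.min(0).round(3) if len(r) else '',r.max(0).round(3) if len(r) else '')
E
```

```text
t 27.85 local tcp [-0.0028 -0.0012  0.2443] F [ 0.1 -0.6  0.5] toolaxes in local
 [[-0.0057 -0.0022  1.    ]
 [-0.0107  0.9999  0.0022]
 [-0.9999 -0.0106 -0.0057]]
[  0.3   5.7  15.3  99.   -0.5 -76.2]
cup rim in pot 1002 [-0.031 -0.027  0.09 ] [0.043 0.028 0.101]
top 0
```

View pics/w7.png

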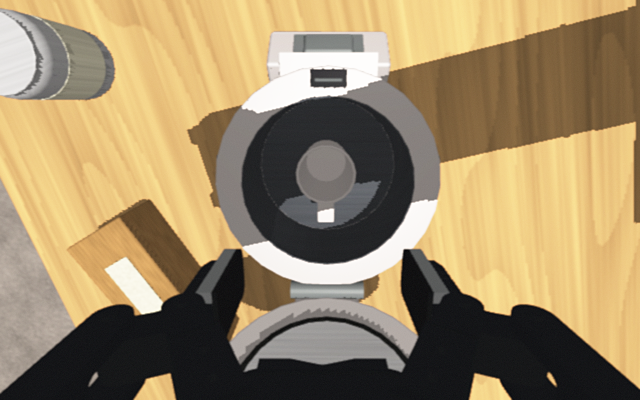

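The wrist picture shows the cup standing upright in the middle of the pot (centre 325,170, tab towards the hinge, rim at z about 0.10). Now I'll go round the side to get behind the lid.

Request:
apply_moves([
  [-0.005, 0.05, 0, 0, -1],
  [-0.01, 0.1, 0, 0, -1],
  [-0.01, 0.15, 0, 0, -1],
  [-0.01, 0.2, 0, 0, -1],
  [-0.01, 0.2, 0.04, 0, -1],
  [-0.01, 0.2, 0.09, 0, -1],
  [-0.01, 0.2, 0.14, 0, -1],
  [-0.01, 0.2, 0.19, 0, -1],
  [-0.01, 0.2, 0.24, 0, -1],
  [-0.01, 0.2, 0.285, 0, -1],
  [-0.01, 0.2, 0.305, 0, -1],
  [-0.01, 0.2, 0.305, 0, -1],
])

```text
time: 29.15
ee_pos: [0.4265, 0.3457, 0.2416]
tcp_rot: [179.1, 89.4, -104.2]
wrist_force: [0.7, -1.1, -0.4]
opening: 0.0001
```

```bash
python3 -c "
from h import *
loc()
print(bot.get_obs()['q'].round(1),delta(C0+F.T@np.array([.30,.001,.255])))"
```

```text
t 29.15 local tcp [0.3033 0.2015 0.2416] F [-0.9 -1.  -0.4] toolaxes in local
 [[-1.130e-02 -4.700e-03  9.999e-01]
 [ 1.000e-04  1.000e+00  4.700e-03]
 [-9.999e-01  2.000e-04 -1.130e-02]]
[ 39.2   6.4  15.7  99.8  -0.4 -37.4] [-0.0134 -0.2005 -0.0044]
```

Request:
apply_moves([
  [-0.013, -0.05, -0.004, 0, -1],
  [-0.013, -0.1, -0.004, 0, -1],
  [-0.013, -0.15, -0.004, 0, -1],
  [-0.013, -0.19, -0.004, 0, -1],
  [-0.013, -0.2, -0.004, 0, -1],
  [-0.013, -0.2, -0.004, 0, -1],
])

```text
time: 29.75
ee_pos: [0.6214, 0.2939, 0.2519]
tcp_rot: [167.4, 89.2, -116.1]
wrist_force: [-0.8, 0.5, -0.4]
opening: 0.0004
```

```bash
python3 - <<'E'
from h import *
loc();o=bot.get_obs();p=F@(o['ee_pos']-C0);R=F@Ro.from_euler('xyz',o['tcp_rot'],degrees=True).as_matrix()
for th in [1.8,1.57,1.4,1.2,1.0,.8,.6,.4,.25,.15,.08]:
    cx=.107-.165*np.cos(th)+.04*np.sin(th);cz=.117+.165*np.sin(th)+.04*np.cos(th)
    e=np.array([cx+.013*np.sin(th),.001,cz-.0255]);print(th,e.round(3),(R.T@(e-p)).round(3))
print(o['q'].round(1))
E
```

```text
t 29.75 local tcp [ 0.2988 -0.      0.2519] F [ 0.3  0.9 -0.4] toolaxes in local
 [[-0.0139 -0.0021  0.9999]
 [ 0.0031  1.      0.0021]
 [-0.9999  0.0031 -0.0139]]
1.8 [0.196 0.001 0.243] [ 0.01   0.001 -0.103]
1.57 [0.16  0.001 0.257] [-0.003  0.001 -0.139]
1.4 [0.131 0.001 0.261] [-0.007  0.001 -0.168]
1.2 [0.097 0.001 0.26 ] [-0.005  0.001 -0.202]
1.0 [0.062 0.001 0.252] [ 0.003  0.002 -0.236]
0.8 [0.03  0.001 0.238] [ 0.018  0.002 -0.268]
0.6 [0.001 0.001 0.218] [ 0.038  0.002 -0.298]
0.4 [-0.024  0.001  0.193] [ 0.064  0.002 -0.322]
0.25 [-0.04   0.001  0.171] [ 0.086  0.002 -0.337]
0.15 [-0.048  0.001  0.156] [ 0.101  0.001 -0.346]
0.08 [-0.053  0.001  0.145] [ 0.112  0.001 -0.35 ]
[ 25.5  29.2  45.5 107.   -0.5 -51. ]
```

Request:
apply_moves([
  [0.002, 0.001, -0.03, 0, -1],
  [0.002, 0.001, -0.05, 0, -1],
  [0.002, 0.001, -0.07, 0, -1],
  [0.002, 0.001, -0.09, 0, -1],
  [0, 0.001, -0.11, 0, -1],
  [-0.002, 0.001, -0.13, 0, -1],
  [-0.005, 0.001, -0.15, 0, -1],
  [-0.007, 0.001, -0.17, 0, -1],
  [-0.006, 0.001, -0.185, 0, -1],
  [-0.005, 0.001, -0.202, 0, -1],
  [-0.005, 0.001, -0.202, 0, -1],
])

```text
time: 30.85
ee_pos: [0.5729, 0.0957, 0.2597]
tcp_rot: [167.6, 89.2, -116.0]
wrist_force: [-0.6, 1.0, 1.6]
opening: 0.0003
```

```bash
cat > lid2.py <<'E'
from h import *
loc();o=bot.get_obs();p=F@(o['ee_pos']-C0);R=F@Ro.from_euler('xyz',o['tcp_rot'],degrees=True).as_matrix()
for n in ['scene','top']:
    P=cloud(look(n));q=(P.reshape(-1,3)-C0)@F.T
    d=q-[.105,0,.117];r=np.hypot(d[:,0],d[:,2])
    m=(abs(q[:,1])>.03)&(abs(q[:,1])<.045)&(r<.26)&(r>.12)&(q[:,2]>.135)&(np.abs(q[:,0]-p[0])>.0)
    a=np.arctan2(d[m,2],-d[m,0]);print(n,m.sum(),'lid surface angles',np.percentile(a,[10,50,90]).round(2) if m.sum() else '')
for th in [1.2,1.0,.8,.6,.4,.25,.15,.08,.03,0,-.012]:
    cx=.107-.165*np.cos(th)+.04*np.sin(th);cz=.117+.165*np.sin(th)+.04*np.cos(th)
    e=np.array([cx+.013*np.sin(th),.001,cz-.0255]);print(th,(R.T@(e-p)).round(3))
E
python3 lid2.py
```

```text
t 30.85 local tcp [0.0948 0.0004 0.2597] F [0.8 0.8 1.6] toolaxes in local
 [[-1.430e-02 -3.000e-04  9.999e-01]
 [ 3.200e-03  1.000e+00  3.000e-04]
 [-9.999e-01  3.200e-03 -1.430e-02]]
scene 628 lid surface angles [1.25 1.32 1.54]
top 422 lid surface angles [1.26 1.36 1.49]
1.2 [-0.     0.001  0.002]
1.0 [ 0.008  0.001 -0.032]
0.8 [ 0.023  0.001 -0.064]
0.6 [ 0.043  0.    -0.093]
0.4 [ 0.069  0.    -0.118]
0.25 [ 0.091  0.    -0.133]
0.15 [ 0.106  0.    -0.141]
0.08 [ 0.117  0.    -0.146]
0.03 [ 0.125  0.    -0.149]
0 [ 0.13   0.    -0.151]
-0.012 [ 0.132  0.    -0.152]
```

Request:
apply_moves([
  [0.004, 0.001, -0.016, 0, -1],
  [0.008, 0.001, -0.032, 0, -1],
  [0.015, 0.001, -0.048, 0, -1],
  [0.023, 0, -0.064, 0, -1],
  [0.033, 0, -0.079, 0, -1],
  [0.043, 0, -0.093, 0, -1],
  [0.056, 0, -0.106, 0, -1],
  [0.069, 0, -0.118, 0, -1],
  [0.08, 0, -0.126, 0, -1],
  [0.091, 0, -0.133, 0, -1],
  [0.091, 0, -0.133, 0, -1],
])

```text
time: 32.05
ee_pos: [0.5409, -0.0337, 0.1688]
tcp_rot: [159.5, 89.1, -124.0]
wrist_force: [-0.5, 0.2, 0.5]
opening: -0.0001
```

```bash
python3 lid2.py
```

```text
t 32.05 local tcp [-0.0385  0.0011  0.1688] F [0.1 0.5 0.5] toolaxes in local
 [[-1.440e-02 -5.000e-04  9.999e-01]
 [ 5.400e-03  1.000e+00  6.000e-04]
 [-9.999e-01  5.400e-03 -1.440e-02]]
scene 1051 lid surface angles [0.32 0.56 1.02]
top 55 lid surface angles [0.3  0.33 0.35]
1.2 [-0.093  0.     0.134]
1.0 [-0.085  0.     0.1  ]
0.8 [-0.07   0.     0.068]
0.6 [-0.049  0.     0.039]
0.4 [-0.024  0.     0.014]
0.25 [-0.002 -0.    -0.001]
0.15 [ 0.013 -0.    -0.01 ]
0.08 [ 0.024 -0.    -0.014]
0.03 [ 0.033 -0.    -0.017]
0 [ 0.038 -0.    -0.019]
-0.012 [ 0.04 -0.   -0.02]
```

Request:
apply_moves([
  [0.007, 0, -0.006, 0, -1],
  [0.013, 0, -0.01, 0, -1],
  [0.019, 0, -0.012, 0, -1],
  [0.024, 0, -0.014, 0, -1],
  [0.029, 0, -0.016, 0, -1],
  [0.033, 0, -0.017, 0, -1],
  [0.036, 0, -0.018, 0, -1],
  [0.036, 0, -0.018, 0, -1],
])

```text
time: 32.95
ee_pos: [0.537, -0.051, 0.1344]
tcp_rot: [164.9, 89.2, -118.7]
wrist_force: [-0.5, 0.5, 0.3]
opening: -0.0
```

Request:
apply_moves([
  [0.0015, 0, 0, 0, -1],
  [0.003, 0, 0, 0, -1],
  [0.003, 0, 0, 0, -1],
])

```text
time: 33.25
ee_pos: [0.5369, -0.0511, 0.131]
tcp_rot: [163.8, 89.2, -119.8]
wrist_force: [-0.5, -0.8, 0.8]
opening: 0.0
```

Request:
apply_moves([
  [0.0015, 0, 0, 0, -1],
  [0.003, 0, 0, 0, -1],
  [0.003, 0, 0, 0, -1],
])

```text
time: 33.55
ee_pos: [0.5371, -0.0512, 0.1294]
tcp_rot: [170.2, 89.2, -113.4]
wrist_force: [-3.6, -1.1, 10.6]
opening: -0.0001
```

```bash
python3 lid2.py | head -8
```

```text
t 33.55 local tcp [-0.0565  0.0007  0.1294] F [-1.9  3.2 10.6] toolaxes in local
 [[-0.014  -0.001   0.9999]
 [ 0.0024  1.      0.001 ]
 [-0.9999  0.0024 -0.014 ]]
scene 1066 lid surface angles [0.22 0.78 0.93]
top 0 lid surface angles 
1.2 [-0.132  0.     0.151]
1.0 [-0.124  0.001  0.117]
```

Request:
apply_moves([
  [0.0015, 0, 0, 0, -1],
  [0.003, 0, 0, 0, -1],
  [0.003, 0, 0, 0, -1],
])

```text
time: 33.95
ee_pos: [0.5372, -0.0513, 0.1293]
tcp_rot: [-178.1, 89.2, -101.6]
wrist_force: [-7.0, 1.1, 20.9]
opening: -0.0001
```

```bash
python3 - <<'E'
from h import *
loc()
L=(cloud(look('scene'))-C0)@F.T
for lo in np.arange(-.09,.09,.02):
    m=(L[...,0]>lo)&(L[...,0]<lo+.02)&(L[...,1]<-.02)&(L[...,1]>-.06)&(L[...,2]<.25)&(L[...,2]>.1);s=L[m]
    if len(s):print(lo.round(2),len(s),np.median(s[:,2]).round(4))
m=(L[...,0]<-.1)&(L[...,0]>-.13)&(abs(L[...,1]+.03)<.02)&(L[...,2]>.12)&(L[...,2]<.2);print('lip',np.percentile(L[m][:,2],[5,50,95]))
E
```

```text
t 33.95 local tcp [-0.0565  0.0005  0.1293] F [-0.6  7.1 20.9] toolaxes in local
 [[-1.360e-02 -1.100e-03  9.999e-01]
 [-5.000e-04  1.000e+00  1.000e-03]
 [-9.999e-01 -5.000e-04 -1.360e-02]]
-0.09 167 0.146
-0.07 242 0.1539
-0.05 219 0.1544
-0.03 133 0.1542
-0.01 132 0.1545
0.01 134 0.1548
0.03 141 0.1541
0.05 144 0.1531
0.07 245 0.1457
lip [0.12213624 0.13100364 0.1329411 ]
```

The lid is flat and against its stop (21 N with no further travel). I'll lift and check that it stays shut.

Request:
apply_moves([
  [-0.01, 0, 0, 0, -1],
  [-0.04, 0, 0, 0, -1],
  [-0.09, 0, 0, 0, -1],
  [-0.14, 0, -0.04, 0, -1],
  [-0.18, 0, -0.09, 0, -1],
  [-0.18, 0, -0.14, 0, -1],
  [-0.18, 0, -0.18, 0, -1],
  [-0.18, 0, -0.18, 0, -1],
  [-0.18, 0, -0.18, 0, -1],
  [-0.18, 0, -0.18, 0, -1],
  [-0.18, 0, -0.18, 0, -1],
  [-0.18, 0, -0.18, 0, -1],
])

```text
time: 35.2
ee_pos: [0.4959, -0.2227, 0.3116]
tcp_rot: [-178.9, 89.2, -102.3]
wrist_force: [0.4, 0.2, 0.8]
opening: -0.0
```

```bash
python3 - <<'E'
from h import *
loc()
ims=[]
for n in ['scene','top']:
    c=look(n);P=cloud(c);L=(P-C0)@F.T
    m=(np.hypot(L[...,0],L[...,1])<.06)&(L[...,2]>.1)&(L[...,2]<.35);A=L[m];print(n,'lid top plane',np.linalg.lstsq(np.c_[A[:,:2],np.ones(len(A))],A[:,2],rcond=None)[0].round(4),'max z',np.percentile(L[(np.hypot(L[...,0]-.05,L[...,1])<.15)][:,2],99))
    for nm,x,y in [('t1',.72,-.28),('t2',.70,-.38),('jar',.42,-.27),('can',.82,-.17)]:
        z=P[...,2];q=P[(np.hypot(P[...,0]-x,P[...,1]-y)<.07)&(z>.05)&(z<.13)]; print(nm,q.min(0).round(3),q.max(0).round(3))
    ims.append(cv2.resize(c['frame'],None,fx=1.0,fy=1.0)[80:360,120:510])
cv2.imwrite('pics/end.png',np.hstack(ims))
E
```

```text
t 35.2 local tcp [-2.328e-01  3.000e-04  3.116e-01] F [ 0.3 -0.3  0.8] toolaxes in local
 [[-1.340e-02 -2.800e-03  9.999e-01]
 [-3.000e-04  1.000e+00  2.800e-03]
 [-9.999e-01 -3.000e-04 -1.340e-02]]
scene lid top plane [0.0022 0.0029 0.1564] max z 0.15766562494997566
t1 [ 0.674 -0.307  0.05 ] [ 0.731 -0.234  0.073]
t2 [ 0.648 -0.416  0.05 ] [ 0.717 -0.351  0.073]
jar [ 0.39  -0.305  0.05 ] [ 0.445 -0.248  0.081]
can [ 0.759 -0.204  0.05 ] [ 0.831 -0.13   0.111]
top lid top plane [0.0033 0.0003 0.1589] max z 0.16206563287352177
t1 [ 0.673 -0.307  0.05 ] [ 0.729 -0.233  0.077]Traceback (most recent call last):
  File "<stdin>", line 8, in <module>
    return umr_minimum(a, axis, None, out, keepdims, initial, where)
ValueError: zero-size array to reduction operation minimum which has no identity
```

The lid has stayed level and shut for over 1 s after release, and the jar, can and teal cups have not moved. Handing in.

```bash
python3 -c "
from h import *
print(bot.job_done())"
```

```text
the job is handed in; nothing more can be done
None
```

The white measuring cup is standing upright inside the rice cooker with the lid snapped shut. I handed the job in at about 35 s of the 72 s allowed.

- **Key press:** I did not press the key with the slanted tool as described. The moves cannot tilt the tool, and with it vertical the gripper touched the lid's lip (17 N) before a finger reached the key. So I picked the cup up first and pressed the key with its tab, at about 12 N, and the lid sprang open.
- **Cup:** I lowered it until it touched the pot floor (3.3 N) at the expected height, then let go. The wrist picture showed it upright and centred, with its rim about 0.10 m up.
- **Lid:** I pushed it round from behind, then down to a hard stop at 21 N. About a second after letting go it was level to within 0.003 rad, with its top at 0.156–0.159 m.
- **Neighbours:** the jar, the can and both turquoise cups measured where they started, to within about 1 mm. I did not re-measure the carton; the arm never went near it at low height.

**Checks that failed or disagreed:**
- The closed fingertips sit about 25 mm behind the reported TCP. I found this by touching the worktop (11 N) and allowed for it afterwards.
- My final check script stopped on an empty depth patch in the top view. That left no end picture, and the top view confirmed only one of the turquoise cups; the other object positions come from the scene camera.

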